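# Dock a loaded slide tray in the scanner and lock it

## Task

Put every slide cassette on the bench into a nest of the white tray. Then take the green-handled pusher and nudge the tray by its yellow plate, in small gentle taps, until it meets the stop out of sight inside the scanner, without shoving it along with the fingers. Lock it by passing the red-handled rod through both bracket eyes and on through the eye on the tray, right up to its handle, lay the pusher back on its black mat, and leave the other bench things where they are.

Things in the scene. Friction and masses are not known exactly. Their poses are not given: they have to be found in the camera images.
- dock: Fixed scanner dock. Origin on the bench, mid-track, level with the bracket eyes; x points into the scanner, the way the tray goes; z up. White hood 260 wide, 150 high, behind x = 185, slot 170 wide, 40 high; rigid stop hidden inside. Before it (from x = -115) a track floor 8 high between rails 164 apart, tops at z = 26. Two blue bracket plates stand at y = -105 and -145. (Sizes in mm.)
- dock_hole (a point): Centre of the 20 x 20 square eye in the inner bracket plate (6 thick, 44 wide, top at z = 85), 63 above the bench, at dock x = 0, y = -105; axes as the dock. The outer plate has the same eye 40 further to -y; its outer face is 43 from this point. The tray is home when its own eye is in line with these. (Sizes in mm.)
- tray: Loose white tray, 0.3 to 0.5 kg, on the track, 45 to 75 mm short of home at the start; slides under 8 N, with 2 of play at each rail. Origin under the middle of its four nests; axes as the dock. Floor 6 thick, 160 wide, x -100 to 50; a tongue 100 wide reaches x = 150. Yellow push plate 80 wide, z 6 to 52, rear face (to tap) at x = -59.
- tray_eye (a point): Centre of the 20 x 20 square eye in the blue lug (6 thick, 40 wide, top at 75 above the tray's underside) at the tray's rear right corner; 55 above the tray's underside, at tray x = -75, y = -70. When home it is 35 to the +y side of dock_hole. (Sizes in mm.)
- nest1 (a point): Middle of the floor of the tray's rear right nest. A nest is 38 (tray x) by 72 (tray y) inside, with grey ribs 8 high around it; axes as the tray. It takes one cassette, long side along tray y, either way round. (Sizes in mm.)
- nest2 (a point): Middle of the floor of the tray's rear left nest. A nest is 38 (tray x) by 72 (tray y) inside, with grey ribs 8 high around it; axes as the tray. It takes one cassette, long side along tray y, either way round. (Sizes in mm.)
- nest3 (a point): Middle of the floor of the tray's front right nest. A nest is 38 (tray x) by 72 (tray y) inside, with grey ribs 8 high around it; axes as the tray. It takes one cassette, long side along tray y, either way round. (Sizes in mm.)
- nest4 (a point): Middle of the floor of the tray's front left nest. A nest is 38 (tray x) by 72 (tray y) inside, with grey ribs 8 high around it; axes as the tray. It takes one cassette, long side along tray y, either way round. (Sizes in mm.)
- cassette1: Blue slide cassette, 60 g, lying on the bench, if present (three or four of the four are). Body 64 (its x) by 28 (its y) by 18 high, with a white grip tab in the middle on top, 14 (x) by 22 (y), from z = 18 to 40. Origin at the middle of the underside. (Sizes in mm.)
- cassette2: Orange slide cassette, 60 g, lying on the bench, if present (three or four of the four are). Body 64 (its x) by 28 (its y) by 18 high, with a white grip tab in the middle on top, 14 (x) by 22 (y), from z = 18 to 40. Origin at the middle of the underside. (Sizes in mm.)
- cassette3: Green slide cassette, 60 g, lying on the bench, if present (three or four of the four are). Body 64 (its x) by 28 (its y) by 18 high, with a white grip tab in the middle on top, 14 (x) by 22 (y), from z = 18 to 40. Origin at the middle of the underside. (Sizes in mm.)
- cassette4: Red slide cassette, 60 g, lying on the bench, if present (three or four of the four are). Body 64 (its x) by 28 (its y) by 18 high, with a white grip tab in the middle on top, 14 (x) by 22 (y), from z = 18 to 40. Origin at the middle of the underside. (Sizes in mm.)
- pusher: Pusher tool, 150 g, lying on its mat. Green handle 90 long (x), 24 wide, 30 high, origin at the middle of the handle's underside; a steel shaft runs from it along +x to a white foot 40 wide and 30 high, whose flat face is at x = 112. Axis 15 above the underside. (Sizes in mm.)
- pusher_tip (a point): Middle of the pusher's foot face, at its x = 112, z = 15. (Sizes in mm.)
- pusher_tail (a point): Middle of the pusher's rear end, at its x = -45, z = 15. (Sizes in mm.)
- mat: Fixed black rubber mat, 240 (x) by 120 (y), 4 thick; origin at the middle of its underside. The pusher belongs on it, wholly on the mat, either way round. (Sizes in mm.)
- rod: Locking rod, 120 g, lying on the bench. Red handle 60 long (x), 24 wide, 16 high, origin at the middle of the handle's underside; a steel shank 12 in diameter runs from the handle's end at x = 30 along +x to its tapered tip at x = 140. Axis 8 above the underside; centre of mass near x = 45. The handle is too wide to enter the eyes. (Sizes in mm.)
- rod_tip (a point): End of the rod's tip, at its x = 140, z = 8. (Sizes in mm.)
- bottle: Amber bottle, 44 across, 85 high; bystander. Origin under its middle. (Sizes in mm.)
- dish: Clear culture dish, 90 across, 18 high; bystander. Origin under its middle. (Sizes in mm.)
- slidebox: White carton, 75 x 55 x 50; bystander. Origin under its middle. (Sizes in mm.)
- beaker: Glass beaker, 70 across, 90 high; bystander. Origin under its middle. (Sizes in mm.)
Things that resemble listed ones, but are neither listed nor needed, are in the scene too. There is more than one size of the pusher; the one meant has the size given above.

How it is judged:
By the outcome, as a careful person would: the job done as asked, in the order asked, and still so for the second after the job is handed in, with the robot touching nothing.
Of cassette1, cassette2, cassette3, cassette4 only 3 to 4 are there at a start; the rules pass over those that are not, and their reading is None.
At some moment in a run one of cassette1, cassette2, cassette3, cassette4, pusher, rod may be knocked a few centimetres aside while the robot is not near it.
Once in a run the grip may slacken for a moment while it holds something.
It also fails if it takes over 200 s, if anything falls off the work surface, if the arm or the gripper's body presses on something with over 40 N, if the wrist force passes 120 N, or if a joint passes its speed limit or range.

## Robot

A 6-joint arm with a two-finger parallel gripper is mounted at the origin on the work surface. World frame = base frame: x ahead of the robot, y to its left, z up, the work surface at z = 0. Lengths are in m, angles in rad, forces in N, time in s.
With the tool pointing down it reaches from about 0.375 to 0.9 m from the base axis. Payload 3.1 kg.
Tool frame: the origin (TCP) lies between the finger pads; the fingertips stand 22 mm ahead of it and the grasp point (between the pads) lies 3 mm ahead of it; z points along the fingers, y is the direction in which the jaws open and shut (so a half turn about z gives the same grasp; the last joint's range is limited). The gripper opens to 85 mm and grips with 20 to 120 N. Pads are 22 mm wide; open, the fingers measure 114 mm over their backs; the gripper's body (76 mm by 85 mm) begins 54 mm behind the grasp point. The pads swing forward as they close: fully open they stand 13 mm farther back than shut.
Start: joints at [-1.448, 0.527, 1.433, -0, 1.181, -0.178], TCP at [0.185, -0.597, 0.253] pointing down, gripper open.
Joint ranges: [-3.08, 3.08], [-0.75, 2.2], [0.22, 2.44], [-1.43, 4.57], [0, 2.65], [-2.85, 2.85]. Speed limits (rad/s): [2.79, 2.79, 3.14, 3.14, 3.14, 3.14].

## Interface

Orientations are given as a unit quaternion [x, y, z, w].
In Python, from station import status, snapshot, manip gives the robot as it stands.
- The arm moves only by the tool move_arm, never from a script. Its argument "plan" is a list that holds one entry, the list of rows, each a list of 7 numbers: the turn, a rotation vector about the tool's x, y, z scaled (see below), then the shift along the tool's x, y, z scaled (see below), then the closure, from 0 (fully open) to 1 (shut). A call has exactly 8 rows; each row is the pose to reach, as a shift and turn from the pose commanded when the call began, along the tool's axes at that moment; what a row does not reach only later rows make up. The controller multiplies each number of a shift by 100 mm and each number of a turn by pi/4 rad. A row lasts 1/8 s, in which the tool goes at most 62.5 mm and 10.7 degrees, less where a joint would pass 70% of its speed; a pose out of reach is approached as far as the arm can. A call with a number of a shift or a turn outside -1 to 1 is refused whole. A call with a gripper value outside its range is refused whole. The fingers move at their own pace and stop on an object; "force" is the grip in N (left out, the last holds). Time passes only in rows, so rows that repeat a pose let the fingers close, or fill a call up. It gives the time, the measured TCP pose, the force and the opening at its end, in the units of the state.
- status.sense(): the state, without advancing time (a new reading comes with each control period).
- snapshot(name): name is "side" or "top"; returns a dict with "img" (384x512x3 uint8, red, green, blue), "depth" (384x512 float32, m along the optical axis (not along the pixel's ray), 0 where there is no reading), "mtx" (3x3 intrinsics, pixels), "k1" (the pictures are not rectified: a ray, as slopes to the right and down, at radius r is drawn at 1 + k1 r^2 times it, then the intrinsics apply), "T" (4x4, takes a point from camera to world coordinates). Camera axes: x right, y up, looking along -z (the intrinsics and any distortion apply to the point x, -y, -z); pixel columns grow to the right and rows downward; lengths in m; the calibration is good to about 2 mm. A picture is of the moment at which its call begins.
- manip.sign_off(): hands the job in, once; it reports no verdict.
The state is a dict: "t": time; "q": joint angles; "qd": joint speeds; "tau": joint torques, N m; "tcp_pos": TCP position; "tool_rot": TCP orientation; "force": force on the tool from outside, world axes, zero at the start; "ft_torque": the same for the moment, N m; "finger_gap": opening from 0.0 (shut) to 1.0 (fully open).
Only numpy, scipy, OpenCV 4.12 (cv2) and the standard library are available. Lean on these libraries where they do the work, as an engineer would, in place of code of your own. Each camera call takes 0.05 s, during which the arm holds its last target. There are 200 camera calls.

## Working session

There is one attempt and no reset: what is moved stays moved. The work goes in short steps, Python scripts to look and compute and a tool call to move; the robot and the scene stay as the last step left them, time stands still between calls to the robot, and variables do not carry over. Pictures are saved under pics/ and viewed, on a budget of 14 in all, crops included, one or two more only if the job needs it, and the job is handed in when it is done.

Besides the shell and the picture viewer there is one more tool, called after "Request:" by a JSON object that holds its "api" and its "payload". move_arm: Moves the arm, as the interface text tells. Its arguments: {"type":"object","properties":{"plan":{"type":"array"},"force":{"type":"number"}},"required":["plan"]}

```bash
mkdir -p pics; ls; cat > h.py <<'E'
import numpy as np, cv2
from station import status, snapshot, manip
from scipy.spatial.transform import Rotation as R
def cloud(s):
    h,w=s['depth'].shape; v,u=np.mgrid[0:h,0:w].astype(np.float64)
    p=cv2.undistortPoints(np.stack([u.ravel(),v.ravel()],1)[:,None],s['mtx'],np.array([s['k1'],0,0,0.]))[:,0]
    d=s['depth'].ravel()
    c=np.stack([p[:,0]*d,-p[:,1]*d,-d,np.ones_like(d)])
    P=(s['T']@c)[:3].T.reshape(h,w,3); P[s['depth']==0]=np.nan
    return P
def pix(s,p):
    c=np.linalg.inv(s['T'])@np.r_[p,1]; x=c[0]/-c[2]; y=-c[1]/-c[2]; k=1+s['k1']*(x*x+y*y)
    return (s['mtx']@[x*k,y*k,1])[:2]
def save(s,name,box=None,scale=1):
    im=s['img'][:,:,::-1]
    if box: u0,v0,u1,v1=box; im=im[v0:v1,u0:u1]
    cv2.imwrite('pics/'+name,cv2.resize(im,None,fx=scale,fy=scale,interpolation=cv2.INTER_CUBIC))
E
python3 - <<'E'
from h import *
for n in('top','side'):
    s=snapshot(n); save(s,n+'0.png',scale=1.5); np.savez(n+'0.npz',**s); print(n,s['T'].round(3).tolist(),s['mtx'][0,0],s['k1'])
x=status.sense(); print(x)
E
```

```text
pics
top [[0.009, 0.976, -0.217, 0.202], [-1.0, 0.009, -0.0, 0.079], [0.001, 0.217, 0.976, 1.381], [0.0, 0.0, 0.0, 1.0]] 469.39223640870375 -0.0031135256580400923
side [[-0.77, 0.335, -0.543, -0.411], [-0.638, -0.375, 0.673, 1.14], [0.022, 0.864, 0.502, 0.883], [0.0, 0.0, 0.0, 1.0]] 451.83156951366186 -0.06396946415200692
{'t': 0.1, 'q': array([-1.44848579e+00,  5.28406420e-01,  1.43374708e+00, -6.79624042e-06,
        1.18140618e+00, -1.78523053e-01]), 'qd': array([ 0.00095402, -0.00130894, -0.00143508,  0.00034341, -0.00012469,
       -0.00103069]), 'tau': array([ 8.70730328e-04, -4.43301916e+01, -1.78586662e+01, -1.68624670e-04,
        3.83797305e-03, -7.96016053e-06]), 'tcp_pos': array([ 0.18513749, -0.59633329,  0.25241964]), 'tool_rot': array([ 9.88708035e-01,  1.49851442e-01,  2.44981087e-05, -9.83216684e-04]), 'force': array([-0.58030704, -0.01538024, -0.3588919 ]), 'ft_torque': array([ 0.0153781 , -0.01337483,  0.02000667]), 'finger_gap': 1.0021078227670897}
```

View pics/top0.png

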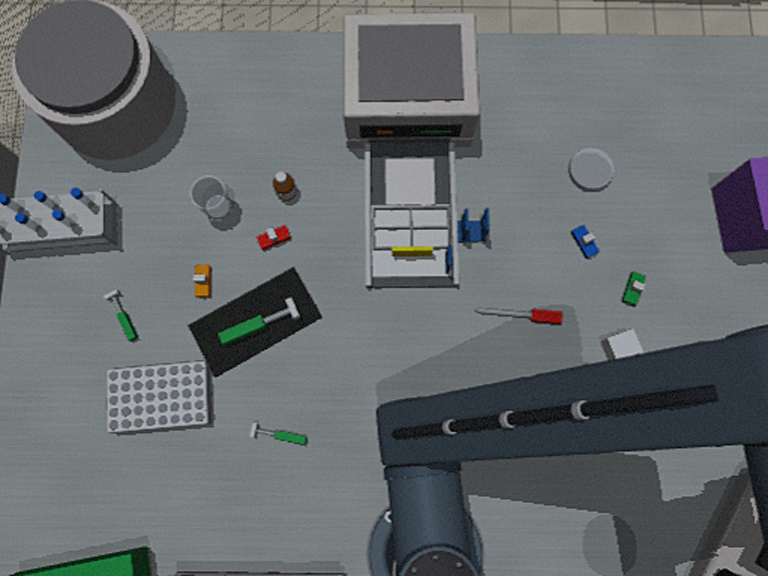

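View pics/side0.png

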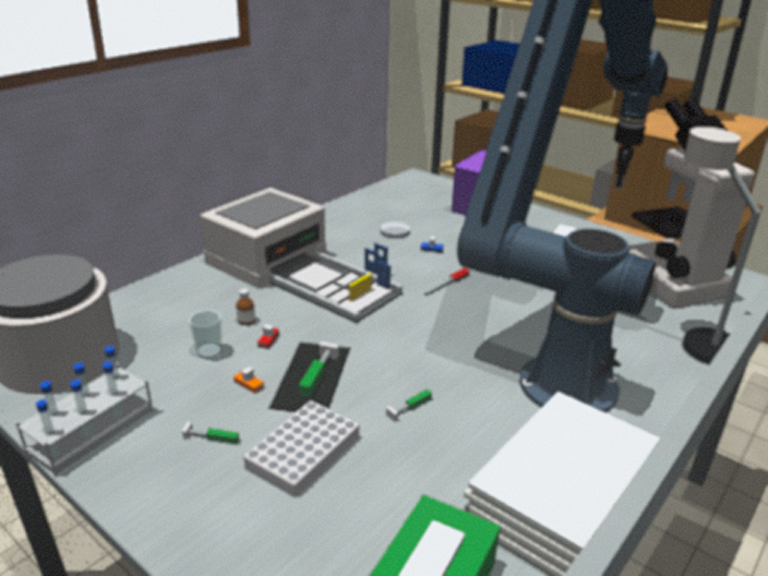

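Both views show all four cassettes. In top0 (1.5x pixels) they are red (273,237), orange (202,280), blue (585,241) and green (634,288). The rod is at (535,315) and the tray and dock at (412,230). There are three possible pushers: (260,322) on the mat, which is the largest, and smaller ones at (121,315) and (280,435). I'll choose the one on the mat and check its length with a measurement.

```bash
cat >> h.py <<'E'
def blob(s,box,zlo,zhi,col=None,P=None):
    """points in 512-px box with z in range and colour test -> Nx3"""
    P=cloud(s) if P is None else P
    u0,v0,u1,v1=box; m=np.zeros(P.shape[:2],bool); m[v0:v1,u0:u1]=1
    m&=(P[:,:,2]>zlo)&(P[:,:,2]<zhi)
    if col:
        h=cv2.cvtColor(s['img'],cv2.COLOR_RGB2HSV).astype(int); H,S,V=h[...,0],h[...,1],h[...,2]
        c={'blue':(H>100)&(H<130)&(S>120),'orange':(H>7)&(H<20)&(S>150),'green':(H>45)&(H<85)&(S>110),
           'red':((H<6)|(H>172))&(S>120),'yellow':(H>22)&(H<35)&(S>120),'white':(S<40)&(V>150)}[col]
        m&=c
    return P[m],np.argwhere(m)
def rect(p):
    c,(a,b),t=cv2.minAreaRect((p[:,:2]*1000).astype(np.float32))
    if a<b: a,b,t=b,a,t+90
    return np.round(c,1),round(a,1),round(b,1),round((t+90)%180-90,1)
E
cat > m.py <<'E'
from h import *
s=dict(np.load('top0.npz')); P=cloud(s)
B={'red':(165,145,200,172),'orange':(122,170,148,205),'blue':(375,145,405,175),'green':(410,175,437,210)}
for k,b in B.items():
    for nm,lo,hi,c in(('body',.010,.024,k),('all',.008,.06,None),('tab',.030,.05,None)):
        p,_=blob(s,b,lo,hi,c,P); print(k,nm,len(p),rect(p) if len(p)>3 else '',np.median(p[:,2]).round(4) if len(p) else '')
for nm,b,c in(('pusher',(140,195,205,240),None),('rod',(310,195,380,225),None),('dec1',(65,185,95,230),None),('dec2',(160,275,210,305),None)):
    p,_=blob(s,b,.006,.06,c,P); print(nm,len(p),rect(p),p[:,2].max())
for nm,b,c,lo,hi in(('pushG',(140,195,205,240),'green',0.02,.06),('rodR',(310,195,380,225),'red',0.004,.06),('matall',(120,170,220,255),None,.002,.1),('yellow',(255,155,295,178),'yellow',.03,.1),('bracket',(300,130,332,168),'blue',.07,.1),('lug',(290,155,304,185),'blue',.05,.1),('hood',(225,0,325,100),None,.12,.2)):
    p,_=blob(s,b,lo,hi,c,P); print(nm,len(p),rect(p),np.median(p[:,2]).round(4))
E
python3 m.py
python3 - <<'E'
from h import *
s=dict(np.load('top0.npz')); save(s,'c1.png',(60,110,300,310),3)
E
```

```text
red body 140 (array([602. , 304.7]), 62.8, 28.1, -67.3) 0.0185
red all 210 (array([593.3, 315.2]), 93.9, 43.8, -47.6) 0.0194
red tab 38 (array([602.1, 303.2]), 20.7, 13.8, 19.7) 0.0401
orange body 149 (array([510.7, 442.5]), 62.5, 29.4, 3.7) 0.0175
orange all 229 (array([513. , 442.8]), 67.1, 30.8, 3.6) 0.0184
orange tab 43 (array([510.9, 441.9]), 23.7, 13.4, -85.5) 0.0392
blue body 143 (array([ 600.3, -323.4]), 63.4, 28.3, 29.8) 0.018
blue all 211 (array([ 597.5, -317.6]), 69.9, 65.8, -56.4) 0.0187
blue tab 38 (array([ 600. , -323.4]), 20.6, 14.9, -62.6) 0.0397
green body 145 (array([ 504.3, -414.9]), 65.7, 27.7, -20.7) 0.018
green all 222 (array([ 499.8, -413.5]), 92.7, 45.1, -2.3) 0.0194
green tab 45 (array([ 503.5, -414.8]), 22.2, 15.4, 68.0) 0.0393
pusher 895 (array([424.4, 327.4]), 191.2, 130.6, -86.4) 0.0421879650589867
rod 354 (array([ 448.3, -180.9]), 199.5, 86.7, -87.1) 0.024169947003592762
dec1 225 (array([452.7, 603.7]), 121.3, 87.1, -1.9) 0.027442334074873953
dec2 214 (array([219. , 287.6]), 121.6, 78.9, -71.9) 0.02645454070042974
pushG 273 (array([411.6, 354.7]), 88.0, 25.1, -65.6) 0.0336
rodR 171 (array([ 445.7, -239.7]), 57.6, 23.4, 84.9) 0.0165
matall 4192 (array([440. , 339.2]), 300.0, 257.2, -88.7) 0.005
yellow 125 (array([569.3,  25.4]), 75.9, 11.8, -89.1) 0.056
bracket 77 (array([598.6, -87.2]), 108.9, 55.5, -22.5) 0.0824
lug 44 (array([551. , -44.7]), 40.6, 6.4, 1.8) 0.0806
hood 6516 (array([912.9,  32.8]), 260.4, 223.8, -88.8) 0.1523
```

View pics/c1.png

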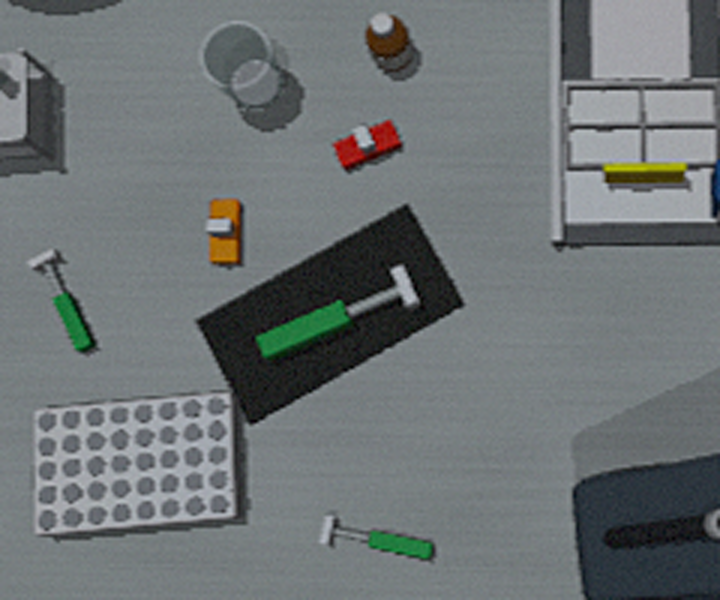

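```bash
cat > m2.py <<'E'
from h import *
s=dict(np.load('top0.npz')); P=cloud(s)
p,_=blob(s,(300,125,332,168),.076,.095,'blue',P)
y=p[:,1]; a=p[y>np.median(y)] if 0 else None
lab=cv2.kmeans(y.astype(np.float32)[:,None],2,None,(3,50,.0001),5,0)[1].ravel()
for l in(0,1): q=p[lab==l]; print('br',len(q),q.mean(0).round(4),q.min(0).round(4),q.max(0).round(4),rect(q))
p,_=blob(s,(290,155,306,190),.078,.09,'blue',P); print('lug',len(p),p.mean(0).round(4),rect(p),p[:,2].max())
p,_=blob(s,(255,155,295,178),.055,.07,'yellow',P); print('yel top',len(p),p.mean(0).round(4),rect(p))
# rails
for nm,b in(('L',(240,95,252,190)),('R',(296,95,308,190))):
    q,_=blob(s,b,.021,.031,None,P); q=q[(q[:,0]>.52)&(q[:,0]<.75)]
    x0=np.median(q[:,1]); f=np.polyfit(q[:,0],q[:,1],1); print('rail',nm,len(q),np.degrees(np.arctan(f[0])),np.polyval(f,.6),(q[:,1]-np.polyval(f,q[:,0])).std(),q[:,0].min())
yaw=np.radians(1.2)
# hood
p,_=blob(s,(225,0,325,100),.12,.2,None,P); print(cv2.boxPoints(cv2.minAreaRect((p[:,:2]*1e3).astype(np.float32))))
E
python3 m2.py
python3 - <<'E'
from h import *
s=dict(np.load('top0.npz'))
im=cv2.resize(s['img'][80:200,230:340,::-1],None,fx=6,fy=6,interpolation=cv2.INTER_CUBIC)
a=np.radians(1.2);c,sn=np.cos(a),np.sin(a); T=np.array([.6246,.0268])
def W(x,y,z): return pix(s,[T[0]+c*x-sn*y,T[1]+sn*x+c*y,z])
for cx in(-21,21):
  for cy in(-38,38):
    q=np.array([W((cx+i)/1e3,(cy+j)/1e3,.022) for i,j in((-19,-36),(19,-36),(19,36),(-19,36))])
    cv2.polylines(im,[np.int32((q-[230,80]+.5)*6)],True,(0,0,255),1)
cv2.imwrite('pics/tray.png',im)
E
```

```text
br 27 [ 0.6231 -0.1169  0.0836] [ 0.602  -0.1195  0.0773] [ 0.6442 -0.1149  0.0899] (array([ 623.2, -117. ]), 42.2, 4.2, -1.1)
br 37 [ 0.6131 -0.0731  0.0828] [ 0.5572 -0.0808  0.0761] [ 0.6418 -0.045   0.0897] (array([596.9, -67.8]), 90.8, 20.8, -22.5)
lug 31 [ 0.549  -0.0442  0.0823] (array([550.7, -45. ]), 39.9, 6.2, 0.3) 0.08811968045229235
yel top 66 [0.5679 0.0243 0.0604] (array([567.4,  25.4]), 76.0, 8.6, -85.9)
rail L 248 1.2617738027009922 0.11215689750150742 0.004464612095072074 0.5204232226647211
rail R 271 0.5207894744252638 -0.058099462962137444 0.005867247059917905 0.5210118423542514
[[ 798.3618    160.63637 ]
 [ 803.8059    -99.708755]
 [1027.5126    -95.03078 ]
 [1022.0685    165.31435 ]]
```

View pics/tray.png

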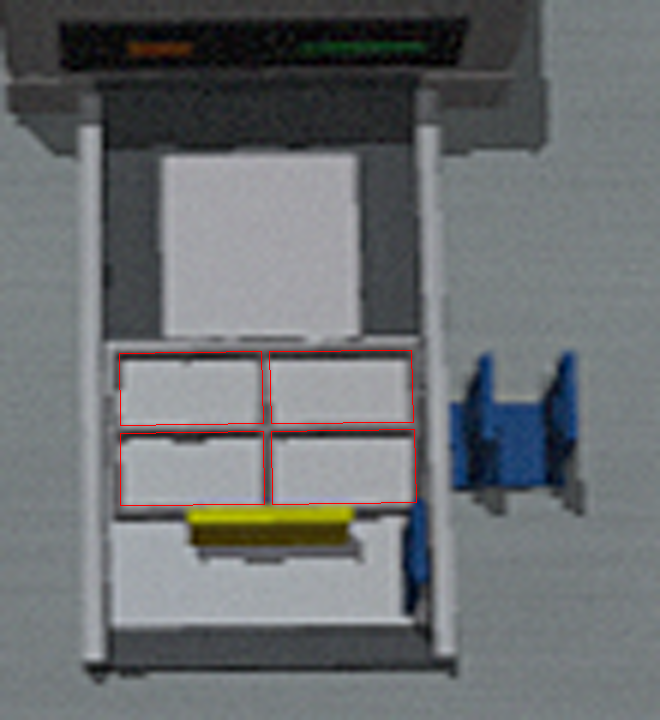

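The tray crop shows the nest model (±21, ±38 mm) lying on the ribs, so the tray is at about (624.6, 26.8) mm with yaw 1.2°. The pusher on the mat has the right size: its handle measures 88x25 mm, while the other two are about 60% of that. Next is a planner helper that works in tool axes and units.

```bash
cat >> h.py <<'E'
def phi(q): return np.degrees(np.arctan2(*R.from_quat(q).as_matrix()[[1,0],0]))
def plan(*wps,start=None):
    """way points (x,y,z mm, phi deg) -> per call [sx,sy,sz,turn z] in units, starting from the measured pose"""
    x=status.sense(); p=np.array(x['tcp_pos'])*1e3; f=phi(x['tool_rot'])
    if start: p=np.array(start[:3],float); f=start[3]
    print('t%.2f'%x['t'],'at',p.round(1),round(f,2),'gap',round(x['finger_gap'],3))
    for w in wps:
        w=np.array(w,float); df=(w[3]-f+180)%360-180; n=1
        while 1:
            out=[];f2=f;ok=1;pp=p.copy()
            for i in range(n):
                a=np.radians(f2); d=p+(w[:3]-p)*(i+1)/n-pp; 
                s=np.array([np.cos(a)*d[0]+np.sin(a)*d[1],np.sin(a)*d[0]-np.cos(a)*d[1],-d[2]])/100
                out.append(np.r_[s,-df/n/45].round(3)); f2+=df/n; pp=pp+d
                if abs(out[-1]).max()>1: ok=0
            if ok: break
            n+=1
        print('->',w.tolist()); [print('  ',o.tolist()) for o in out]
        p,f=w[:3],f+df
E
python3 -c "
from h import *
plan((504,-415,110,69.3),(504,-415,43,69.3))"
```

```text
t0.10 at [ 185.1 -596.3  252.4] 17.24 gap 1.002
-> [504.0, -415.0, 110.0, 69.3]
   [0.896, -0.197, 0.356, -0.289]
   [0.917, 0.01, 0.356, -0.289]
   [0.891, 0.216, 0.356, -0.289]
   [0.82, 0.411, 0.356, -0.289]
-> [504.0, -415.0, 43.0, 69.3]
   [0.0, 0.0, 0.67, -0.0]
```

Request:
{"api": "move_arm", "payload": {"plan": [[[0,0,-0.05,0.15,-0.03,0.06,0.5],[0,0,-0.1,0.3,-0.06,0.12,0.5],[0,0,-0.15,0.45,-0.1,0.18,0.5],[0,0,-0.2,0.6,-0.13,0.24,0.5],[0,0,-0.25,0.75,-0.17,0.3,0.5],[0,0,-0.29,0.9,-0.2,0.36,0.5],[0,0,-0.29,0.9,-0.2,0.36,0.5],[0,0,-0.29,0.9,-0.2,0.36,0.5]]], "force": 60}}

```text
t: 1.1
tcp_pos: [0.2652, -0.5515, 0.2175]
tool_rot: [0.965, 0.261, -0.0, 0.0]
force: [0.4, -0.2, -0.3]
finger_gap: 0.499
```

Request:
{"api": "move_arm", "payload": {"plan": [[[0,0,-0.05,0.15,0,0.06,0.5],[0,0,-0.1,0.3,0,0.12,0.5],[0,0,-0.15,0.45,0,0.18,0.5],[0,0,-0.2,0.6,0,0.24,0.5],[0,0,-0.25,0.75,0,0.3,0.5],[0,0,-0.29,0.92,0,0.36,0.5],[0,0,-0.29,0.92,0,0.36,0.5],[0,0,-0.29,0.92,0,0.36,0.5]]]}}

```text
t: 2.1
tcp_pos: [0.3447, -0.505, 0.1814]
tool_rot: [0.929, 0.369, -0.0, 0.0]
force: [-0.8, 0.2, 0.2]
finger_gap: 0.501
```

Request:
{"api": "move_arm", "payload": {"plan": [[[0,0,-0.05,0.15,0.04,0.06,0.5],[0,0,-0.1,0.3,0.08,0.12,0.5],[0,0,-0.15,0.45,0.12,0.18,0.5],[0,0,-0.2,0.6,0.15,0.24,0.5],[0,0,-0.25,0.75,0.18,0.3,0.5],[0,0,-0.29,0.89,0.22,0.36,0.5],[0,0,-0.29,0.89,0.22,0.36,0.5],[0,0,-0.29,0.89,0.22,0.36,0.5]]]}}

```text
t: 3.1
tcp_pos: [0.4245, -0.4599, 0.1454]
tool_rot: [0.881, 0.472, -0.0, 0.0]
force: [-0.2, 0.0, 0.5]
finger_gap: 0.5
```

```bash
cat > cass.py <<'E'
from h import *
import sys
def cass(s,k,P=None):
    "cassette of colour k: body rect, tab rect, searched over the bench"
    P=cloud(s) if P is None else P
    p,px=blob(s,(90,110,460,230),.010,.030,k,P)
    m=np.zeros(P.shape[:2],np.uint8); m[tuple(px.T)]=1
    n,l,st,_=cv2.connectedComponentsWithStats(m)
    for i in range(1,n):
        if not 60<st[i,4]<260: continue
        q=P[l==i]; r=rect(q); u,v,w,h=st[i,:4]
        t,_=blob(s,(u-4,v-4,u+w+4,v+h+4),.031,.05,None,P)
        print(k,r,'tab',rect(t) if len(t)>5 else None,q[:,2].max().round(3))
if __name__=='__main__':
    s=snapshot('top'); P=cloud(s)
    for k in sys.argv[1:]: cass(s,k,P)
E
python3 cass.py green blue orange red
python3 -c "
from h import *
plan((503.9,-415,100,69.3),(503.9,-415,43,69.3))"
```

```text
blue (array([ 608.2, -319.8]), 45.1, 27.7, 26.7) tab (array([ 599.6, -325.2]), 22.7, 13.6, -66.1) 0.025
orange (array([510. , 442.5]), 61.3, 28.7, 3.0) tab (array([511. , 442.7]), 23.4, 13.7, -88.6) 0.025
red (array([601.6, 304.2]), 62.1, 28.9, -66.5) tab (array([602.1, 303.6]), 22.2, 13.2, 27.5) 0.026
t3.15 at [ 424.3 -460.1  145.5] 56.36 gap 0.503
-> [503.9, -415.0, 100.0, 69.3]
   [0.816, 0.413, 0.455, -0.288]
-> [503.9, -415.0, 43.0, 69.3]
   [0.0, 0.0, 0.57, -0.0]
```

Request:
{"api": "move_arm", "payload": {"plan": [[[0,0,-0.05,0.14,0.07,0.08,0.5],[0,0,-0.1,0.27,0.14,0.15,0.5],[0,0,-0.15,0.4,0.21,0.23,0.5],[0,0,-0.2,0.54,0.28,0.3,0.5],[0,0,-0.25,0.68,0.35,0.38,0.5],[0,0,-0.29,0.815,0.415,0.455,0.5],[0,0,-0.29,0.815,0.415,0.455,0.5],[0,0,-0.29,0.815,0.415,0.455,0.5]]]}}

```text
t: 4.15
tcp_pos: [0.5041, -0.4149, 0.0999]
tool_rot: [0.822, 0.57, -0.0, 0.0]
force: [0.5, 0.7, 0.6]
finger_gap: 0.495
```

Request:
{"api": "move_arm", "payload": {"plan": [[[0,0,0,0,0,0.15,0.5],[0,0,0,0,0,0.3,0.5],[0,0,0,0,0,0.45,0.5],[0,0,0,0,0,0.57,0.5],[0,0,0,0,0,0.57,0.5],[0,0,0,0,0,0.57,1],[0,0,0,0,0,0.57,1],[0,0,0,0,0,0.57,1]]]}}

```text
t: 5.15
tcp_pos: [0.5046, -0.4152, 0.0436]
tool_rot: [0.822, 0.57, 0.0, 0.001]
force: [0.1, 0.1, 1.7]
finger_gap: 0.15
```

Request:
{"api": "move_arm", "payload": {"plan": [[[0,0,0,0,0,0,1],[0,0,0,0,0,-0.1,1],[0,0,0,0,0,-0.25,1],[0,0,0,0,0,-0.4,1],[0,0,0,0,0,-0.55,1],[0,0,0,0,0,-0.7,1],[0,0,0,0,0,-0.8,1],[0,0,0,0,0,-0.8,1]]]}}

```text
t: 6.15
tcp_pos: [0.5046, -0.4152, 0.124]
tool_rot: [0.822, 0.57, 0.0, 0.001]
force: [-0.0, -0.6, -0.8]
finger_gap: 0.148
```

```bash
python3 -c "
from h import *
x=status.sense(); print(x['force'].round(2),x['finger_gap']*85)
s=snapshot('side'); u,v=map(int,pix(s,x['tcp_pos'])); print(u,v); np.savez('s1.npz',**s)
save(s,'g1.png',(max(u-60,0),max(v-50,0),u+60,v+50),5)
plan((603.6+21*0,-11.2,145,1.2),(603.6,-11.2,60,1.2))
c,n=np.cos(np.radians(1.2)),np.sin(np.radians(1.2))
for i,(a,b) in enumerate([(-21,-38),(-21,38),(21,-38),(21,38)]): print('nest',i+1,624.6+c*a-n*b,27.2+n*a+c*b)
"
```

```text
[-0.02 -0.65 -0.78] 12.582512114524796
319 139
t6.20 at [ 504.2 -414.8  123.1] 69.43 gap 0.145
-> [603.6, -11.2, 145.0, 1.2]
   [0.826, -0.097, -0.044, 0.303]
   [0.779, -0.29, -0.044, 0.303]
   [0.689, -0.465, -0.044, 0.303]
   [0.56, -0.615, -0.044, 0.303]
   [0.399, -0.729, -0.044, 0.303]
-> [603.6, -11.2, 60.0, 1.2]
   [0.0, 0.0, 0.85, -0.0]
nest 1 604.4004176025959 -11.231456789594628
nest 2 602.8087936914607 64.75187515449363
nest 3 646.3912063085394 -10.351875154493637
nest 4 644.7995823974042 65.63145678959462
```

View pics/g1.png

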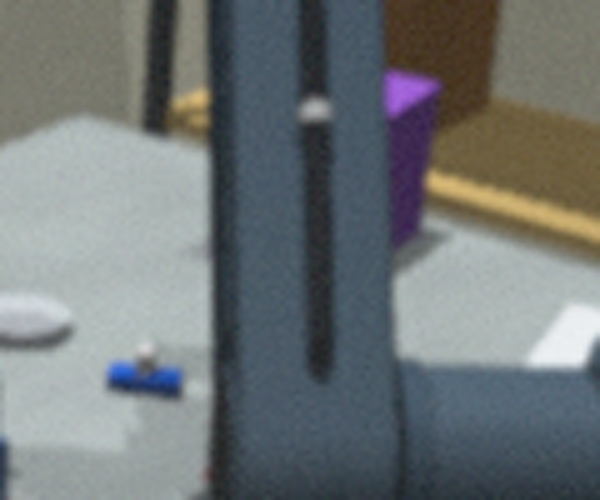

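Picture 5: the arm hides the grip, but a gap of 12.6 mm and −0.8 N on z say the tab is held. Carrying it to nest3.

```bash
python3 -c "
from h import *
plan((646.4,-10.4,150,1.2),(646.4,-10.4,58.5,1.2))"
```

```text
t6.20 at [ 504.2 -414.8  123.1] 69.43 gap 0.145
-> [646.4, -10.4, 150.0, 1.2]
   [0.857, -0.018, -0.054, 0.303]
   [0.829, -0.22, -0.054, 0.303]
   [0.754, -0.409, -0.054, 0.303]
   [0.636, -0.575, -0.054, 0.303]
   [0.482, -0.709, -0.054, 0.303]
-> [646.4, -10.4, 58.5, 1.2]
   [0.0, 0.0, 0.915, -0.0]
```

Request:
{"api": "move_arm", "payload": {"plan": [[[0,0,0.05,0.14,0,-0.02,1],[0,0,0.1,0.28,0,-0.03,1],[0,0,0.15,0.42,-0.01,-0.05,1],[0,0,0.2,0.56,-0.01,-0.06,1],[0,0,0.25,0.7,-0.02,-0.08,1],[0,0,0.3,0.86,-0.02,-0.1,1],[0,0,0.3,0.86,-0.02,-0.1,1],[0,0,0.3,0.86,-0.02,-0.1,1]]]}}

```text
t: 7.2
tcp_pos: [0.5323, -0.3339, 0.1323]
tool_rot: [0.883, 0.469, -0.0, -0.0]
force: [-0.6, 0.6, 0.2]
finger_gap: 0.15
```

Request:
{"api": "move_arm", "payload": {"plan": [[[0,0,0.05,0.14,-0.04,-0.02,1],[0,0,0.1,0.28,-0.07,-0.03,1],[0,0,0.15,0.42,-0.11,-0.05,1],[0,0,0.2,0.56,-0.15,-0.06,1],[0,0,0.25,0.7,-0.18,-0.08,1],[0,0,0.3,0.83,-0.22,-0.1,1],[0,0,0.3,0.83,-0.22,-0.1,1],[0,0,0.3,0.83,-0.22,-0.1,1]]]}}

```text
t: 8.2
tcp_pos: [0.5606, -0.2533, 0.1426]
tool_rot: [0.932, 0.362, -0.0, 0.0]
force: [-1.4, 0.4, -0.2]
finger_gap: 0.147
```

Request:
{"api": "move_arm", "payload": {"plan": [[[0,0,0.05,0.13,-0.07,-0.02,1],[0,0,0.1,0.25,-0.14,-0.03,1],[0,0,0.15,0.38,-0.2,-0.05,1],[0,0,0.2,0.5,-0.27,-0.06,1],[0,0,0.25,0.63,-0.34,-0.08,1],[0,0,0.3,0.75,-0.41,-0.08,1],[0,0,0.3,0.75,-0.41,-0.08,1],[0,0,0.3,0.75,-0.41,-0.08,1]]]}}

```text
t: 9.2
tcp_pos: [0.5884, -0.1725, 0.1507]
tool_rot: [0.968, 0.25, -0.0, 0.0]
force: [-0.2, 1.1, -0.6]
finger_gap: 0.143
```

Request:
{"api": "move_arm", "payload": {"plan": [[[0,0,0.05,0.1,-0.1,0,1],[0,0,0.1,0.2,-0.2,0,1],[0,0,0.15,0.31,-0.29,0,1],[0,0,0.2,0.42,-0.38,0,1],[0,0,0.25,0.53,-0.48,0,1],[0,0,0.3,0.64,-0.58,0,1],[0,0,0.3,0.64,-0.58,0,1],[0,0,0.3,0.64,-0.58,0,1]]]}}

```text
t: 10.2
tcp_pos: [0.6163, -0.0908, 0.1507]
tool_rot: [0.991, 0.134, -0.0, 0.0]
force: [-0.2, 0.4, -0.6]
finger_gap: 0.143
```

```bash
python3 -c "
from h import *
plan((646.4,-10.4,150,1.2),(646.4,-10.4,58.5,1.2))"
```

```text
t10.20 at [616.3 -90.8 150.7] 15.45 gap 0.143
-> [646.4, -10.4, 150.0, 1.2]
   [0.505, -0.695, 0.007, 0.317]
-> [646.4, -10.4, 58.5, 1.2]
   [0.0, 0.0, 0.915, -0.0]
```

Request:
{"api": "move_arm", "payload": {"plan": [[[0,0,0.05,0.1,-0.13,0,1],[0,0,0.1,0.2,-0.25,0,1],[0,0,0.16,0.3,-0.37,0,1],[0,0,0.22,0.4,-0.5,0,1],[0,0,0.28,0.45,-0.6,0,1],[0,0,0.317,0.505,-0.695,0,1],[0,0,0.317,0.505,-0.695,0,1],[0,0,0.317,0.505,-0.695,0,1]]]}}

```text
t: 11.2
tcp_pos: [0.6465, -0.0103, 0.1508]
tool_rot: [1.0, 0.01, -0.0, 0.0]
force: [-0.4, -1.0, -0.2]
finger_gap: 0.144
```

```bash
python3 -c "
from h import *
plan((646.4,-10.4,58.5,1.2))
s=snapshot('side'); x=status.sense(); u,v=map(int,pix(s,x['tcp_pos'])); print(u,v)
save(s,'g2.png',(u-50,v-40,u+50,v+50),6)"
```

```text
t11.20 at [646.5 -10.3 150.8] 1.17 gap 0.144
-> [646.4, -10.4, 58.5, 1.2]
   [-0.001, 0.0, 0.923, -0.001]
231 154
```

View pics/g2.png

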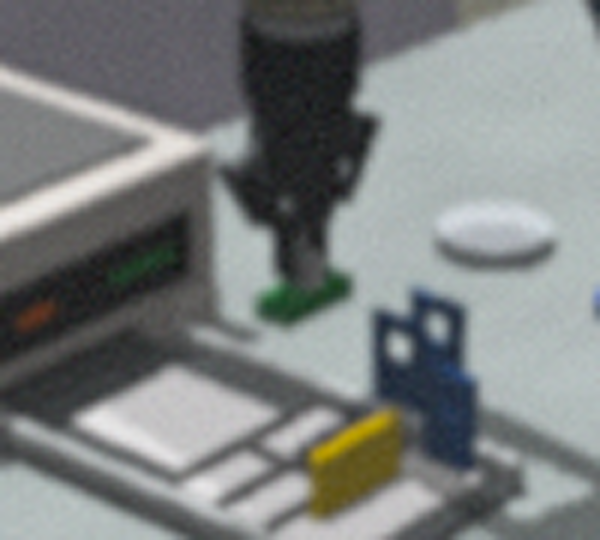

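Picture 6: the green cassette hangs level from the jaws, at crop (305,295), with its long side along tray y. I'll lower it, open the jaws and lift.

Request:
{"api": "move_arm", "payload": {"plan": [[[0,0,0,0,0,0.2,1],[0,0,0,0,0,0.4,1],[0,0,0,0,0,0.6,1],[0,0,0,0,0,0.75,1],[0,0,0,0,0,0.85,1],[0,0,0,0,0,0.9,1],[0,0,0,0,0,0.92,1],[0,0,0,0,0,0.92,1]]]}}

```text
t: 12.25
tcp_pos: [0.6469, -0.0095, 0.0592]
tool_rot: [1.0, 0.01, 0.0, 0.0]
force: [-0.4, -1.1, -0.5]
finger_gap: 0.142
```

Request:
{"api": "move_arm", "payload": {"plan": [[[0,0,0,0,0,0,0.5],[0,0,0,0,0,0,0.5],[0,0,0,0,0,0,0.5],[0,0,0,0,0,-0.2,0.5],[0,0,0,0,0,-0.4,0.5],[0,0,0,0,0,-0.6,0.5],[0,0,0,0,0,-0.8,0.5],[0,0,0,0,0,-0.8,0.5]]]}}

```text
t: 13.25
tcp_pos: [0.6483, -0.0097, 0.142]
tool_rot: [1.0, 0.01, 0.003, 0.001]
force: [0.7, 0.0, -0.3]
finger_gap: 0.499
```

```bash
python3 cass.py blue orange red
python3 -c "
from h import *
plan((600,-324,110,-60.2),(600,-324,43,-60.2))"
```

```text
blue (array([ 600.5, -323.8]), 62.5, 28.6, 29.7) tab (array([ 599.9, -323.6]), 20.1, 14.0, -62.6) 0.026
orange (array([509.5, 442. ]), 62.5, 27.6, 3.0) tab (array([511.1, 442.5]), 23.6, 13.0, 89.9) 0.024
red (array([ 445.5, -239.8]), 58.9, 24.0, 86.5) tab None 0.024
t13.30 at [647.3  -9.6 140.5] 1.17 gap 0.499
-> [600.0, -324.0, 110.0, -60.2]
   [-0.134, 0.784, 0.076, 0.341]
   [0.078, 0.791, 0.076, 0.341]
   [0.284, 0.742, 0.076, 0.341]
   [0.471, 0.641, 0.076, 0.341]
-> [600.0, -324.0, 43.0, -60.2]
   [0.0, -0.0, 0.67, -0.0]
```

Request:
{"api": "move_arm", "payload": {"plan": [[[0,0,0.06,-0.02,0.13,0,0.5],[0,0,0.12,-0.04,0.26,0,0.5],[0,0,0.18,-0.06,0.39,0,0.5],[0,0,0.24,-0.09,0.52,0,0.5],[0,0,0.3,-0.11,0.65,0,0.5],[0,0,0.34,-0.13,0.78,0,0.5],[0,0,0.34,-0.13,0.78,0,0.5],[0,0,0.34,-0.13,0.78,0,0.5]]]}}

```text
t: 14.3
tcp_pos: [0.6352, -0.0876, 0.1389]
tool_rot: [0.992, -0.123, 0.0, -0.0]
force: [-0.1, 0.3, -0.2]
finger_gap: 0.5
```

Request:
{"api": "move_arm", "payload": {"plan": [[[0,0,0.06,0.01,0.13,0,0.5],[0,0,0.12,0.02,0.26,0,0.5],[0,0,0.18,0.04,0.39,0.02,0.5],[0,0,0.24,0.05,0.52,0.04,0.5],[0,0,0.3,0.06,0.65,0.06,0.5],[0,0,0.34,0.08,0.79,0.08,0.5],[0,0,0.34,0.08,0.79,0.08,0.5],[0,0,0.34,0.08,0.79,0.08,0.5]]]}}

```text
t: 15.3
tcp_pos: [0.6236, -0.1662, 0.1308]
tool_rot: [0.967, -0.254, -0.0, -0.0]
force: [0.6, 0.4, -0.1]
finger_gap: 0.502
```

Request:
{"api": "move_arm", "payload": {"plan": [[[0,0,0.06,0.05,0.12,0,0.5],[0,0,0.12,0.1,0.25,0.02,0.5],[0,0,0.18,0.14,0.37,0.04,0.5],[0,0,0.24,0.19,0.5,0.06,0.5],[0,0,0.3,0.24,0.62,0.08,0.5],[0,0,0.34,0.28,0.74,0.1,0.5],[0,0,0.34,0.28,0.74,0.1,0.5],[0,0,0.34,0.28,0.74,0.1,0.5]]]}}

```text
t: 16.3
tcp_pos: [0.6116, -0.2442, 0.1208]
tool_rot: [0.925, -0.381, -0.0, -0.0]
force: [-0.3, 0.2, -0.0]
finger_gap: 0.5
```

```bash
python3 cass.py blue green red
python3 -c "
from h import *
plan((600.2,-323.7,95,-60.2),(600.2,-323.7,43,-60.2))"
```

```text
red (array([601.8, 304.4]), 61.9, 27.7, -65.6) tab (array([602.4, 303.7]), 21.1, 13.2, 27.7) 0.027
red (array([ 445.9, -239.8]), 57.6, 23.7, 85.7) tab None 0.025
t16.35 at [ 611.7 -244.   120.8] -44.7 gap 0.5
-> [600.2, -323.7, 95.0, -60.2]
   [0.479, 0.647, 0.258, 0.344]
-> [600.2, -323.7, 43.0, -60.2]
   [0.0, -0.0, 0.52, -0.0]
```

Request:
{"api": "move_arm", "payload": {"plan": [[[0,0,0.06,0.08,0.11,0.04,0.5],[0,0,0.12,0.16,0.22,0.08,0.5],[0,0,0.18,0.24,0.33,0.13,0.5],[0,0,0.24,0.32,0.43,0.17,0.5],[0,0,0.3,0.4,0.54,0.22,0.5],[0,0,0.345,0.48,0.645,0.26,0.5],[0,0,0.345,0.48,0.645,0.26,0.5],[0,0,0.345,0.48,0.645,0.26,0.5]]]}}

```text
t: 17.35
tcp_pos: [0.6004, -0.3239, 0.0948]
tool_rot: [0.865, -0.502, -0.0, -0.0]
force: [-0.1, 0.2, 0.4]
finger_gap: 0.5
```

Request:
{"api": "move_arm", "payload": {"plan": [[[0,0,0,0,0,0.15,0.5],[0,0,0,0,0,0.3,0.5],[0,0,0,0,0,0.43,0.5],[0,0,0,0,0,0.52,0.5],[0,0,0,0,0,0.52,0.5],[0,0,0,0,0,0.52,1],[0,0,0,0,0,0.52,1],[0,0,0,0,0,0.52,1]]]}}

```text
t: 18.35
tcp_pos: [0.6009, -0.3244, 0.0436]
tool_rot: [0.865, -0.502, 0.001, 0.0]
force: [-0.1, -0.0, 1.9]
finger_gap: 0.147
```

Request:
{"api": "move_arm", "payload": {"plan": [[[0,0,0,0,0,0,1],[0,0,0,0,0,-0.15,1],[0,0,0,0,0,-0.3,1],[0,0,0,0,0,-0.5,1],[0,0,0,0,0,-0.7,1],[0,0,0,0,0,-0.9,1],[0,0,0,0,0,-1,1],[0,0,0,0,0,-1,1]]]}}

```text
t: 19.35
tcp_pos: [0.6008, -0.3244, 0.144]
tool_rot: [0.865, -0.502, 0.001, 0.0]
force: [0.1, 0.6, -0.6]
finger_gap: 0.148
```

```bash
python3 -c "
from h import *
plan((604.4,-11.2,148,1.2),(604.4,-11.2,58.5,1.2))"
```

```text
t19.35 at [ 600.8 -324.4  144. ] -60.25 gap 0.148
-> [604.4, -11.2, 148.0, 1.2]
   [-0.901, -0.528, -0.013, -0.455]
   [-0.659, -0.81, -0.013, -0.455]
   [-0.334, -0.989, -0.013, -0.455]
-> [604.4, -11.2, 58.5, 1.2]
   [0.0, 0.0, 0.895, -0.0]
```

Request:
{"api": "move_arm", "payload": {"plan": [[[0,0,-0.08,-0.15,-0.09,0,1],[0,0,-0.15,-0.3,-0.18,0,1],[0,0,-0.23,-0.45,-0.26,0,1],[0,0,-0.3,-0.6,-0.35,0,1],[0,0,-0.38,-0.75,-0.44,0,1],[0,0,-0.455,-0.9,-0.53,-0.01,1],[0,0,-0.455,-0.9,-0.53,-0.01,1],[0,0,-0.455,-0.9,-0.53,-0.01,1]]]}}

```text
t: 20.35
tcp_pos: [0.6021, -0.2199, 0.1439]
tool_rot: [0.94, -0.34, 0.0, 0.0]
force: [0.3, -0.3, -0.4]
finger_gap: 0.145
```

Request:
{"api": "move_arm", "payload": {"plan": [[[0,0,-0.08,-0.11,-0.13,0,1],[0,0,-0.15,-0.22,-0.27,0,1],[0,0,-0.23,-0.33,-0.4,0,1],[0,0,-0.3,-0.44,-0.54,0,1],[0,0,-0.38,-0.55,-0.67,0,1],[0,0,-0.455,-0.66,-0.81,-0.01,1],[0,0,-0.455,-0.66,-0.81,-0.01,1],[0,0,-0.455,-0.66,-0.81,-0.01,1]]]}}

```text
t: 21.35
tcp_pos: [0.6032, -0.1153, 0.1449]
tool_rot: [0.986, -0.168, 0.0, 0.0]
force: [0.4, 0.0, -0.7]
finger_gap: 0.149
```

Request:
{"api": "move_arm", "payload": {"plan": [[[0,0,-0.08,-0.05,-0.16,0,1],[0,0,-0.15,-0.11,-0.33,0,1],[0,0,-0.23,-0.17,-0.5,0,1],[0,0,-0.3,-0.22,-0.66,0,1],[0,0,-0.38,-0.28,-0.82,0,1],[0,0,-0.455,-0.335,-0.985,-0.01,1],[0,0,-0.455,-0.335,-0.985,-0.01,1],[0,0,-0.455,-0.335,-0.985,-0.01,1]]]}}

```text
t: 22.35
tcp_pos: [0.604, -0.0113, 0.1459]
tool_rot: [1.0, 0.01, 0.0, 0.0]
force: [-0.0, -0.4, -0.7]
finger_gap: 0.145
```

```bash
python3 -c "
from h import *
plan((604.4,-11.2,58.5,1.2))
s=snapshot('side'); x=status.sense(); u,v=map(int,pix(s,x['tcp_pos'])); print(u,v)
save(s,'g3.png',(u-60,v-40,u+50,v+60),6)"
```

```text
t22.35 at [604.  -11.3 145.9] 1.18 gap 0.145
-> [604.4, -11.2, 58.5, 1.2]
   [0.004, -0.001, 0.874, -0.0]
239 158
```

View pics/g3.png

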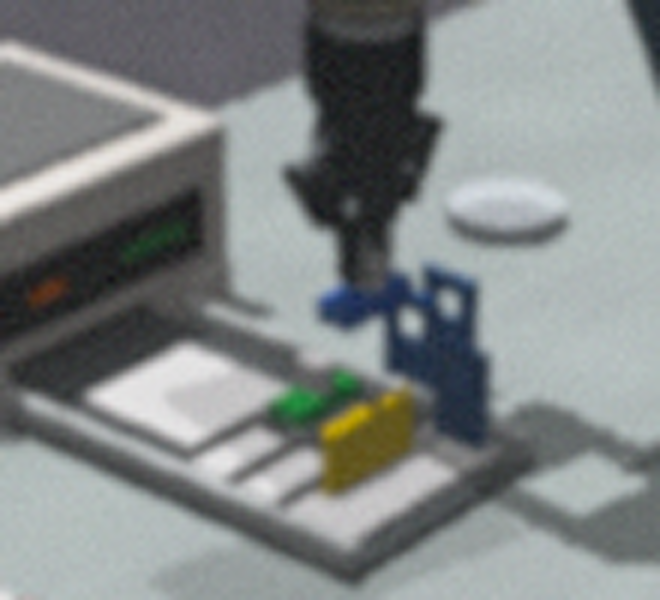

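Picture 7: green, at (315,398), is seated in nest3, and blue is held level above nest1. Lowering blue.

Request:
{"api": "move_arm", "payload": {"plan": [[[0,0,0,0,0,0.2,1],[0,0,0,0,0,0.4,1],[0,0,0,0,0,0.58,1],[0,0,0,0,0,0.72,1],[0,0,0,0,0,0.81,1],[0,0,0,0,0,0.86,1],[0,0,0,0,0,0.875,1],[0,0,0,0,0,0.875,1]]]}}

```text
t: 23.4
tcp_pos: [0.6041, -0.0111, 0.0587]
tool_rot: [1.0, 0.01, 0.0, 0.0]
force: [0.7, 0.1, -0.8]
finger_gap: 0.145
```

Request:
{"api": "move_arm", "payload": {"plan": [[[0,0,0,0,0,0,0.5],[0,0,0,0,0,0,0.5],[0,0,0,0,0,0,0.5],[0,0,0,0,0,-0.2,0.5],[0,0,0,0,0,-0.4,0.5],[0,0,0,0,0,-0.6,0.5],[0,0,0,0,0,-0.8,0.5],[0,0,0,0,0,-0.8,0.5]]]}}

```text
t: 24.4
tcp_pos: [0.605, -0.0113, 0.1399]
tool_rot: [1.0, 0.01, 0.002, 0.0]
force: [0.6, -0.3, 0.3]
finger_gap: 0.499
```

```bash
python3 cass.py orange red
python3 -c "
from h import *
plan((602.2,304,105,23.5),(602.2,304,43,23.5))"
```

```text
orange (array([509.8, 441.4]), 62.2, 29.0, 3.4) tab (array([511.6, 442.5]), 23.5, 13.1, -87.4) 0.025
red (array([ 445.6, -239.7]), 57.7, 23.6, 85.7) tab None 0.024
t24.45 at [604.2 -11.2 138.8] 1.17 gap 0.503
-> [602.2, 304.0, 105.0, 23.5]
   [0.011, -0.788, 0.084, -0.124]
   [0.088, -0.783, 0.084, -0.124]
   [0.164, -0.771, 0.084, -0.124]
   [0.238, -0.751, 0.084, -0.124]
-> [602.2, 304.0, 43.0, 23.5]
   [0.0, 0.0, 0.62, -0.0]
```

Request:
{"api": "move_arm", "payload": {"plan": [[[0,0,-0.02,0,-0.13,0,0.5],[0,0,-0.04,0,-0.26,0,0.5],[0,0,-0.06,0,-0.39,0,0.5],[0,0,-0.08,0,-0.52,0,0.5],[0,0,-0.1,0,-0.65,0,0.5],[0,0,-0.12,0.01,-0.79,0,0.5],[0,0,-0.12,0.01,-0.79,0,0.5],[0,0,-0.12,0.01,-0.79,0,0.5]]]}}

```text
t: 25.45
tcp_pos: [0.6033, 0.0678, 0.1384]
tool_rot: [0.998, 0.057, 0.0, 0.0]
force: [-0.6, -0.3, -0.2]
finger_gap: 0.5
```

Request:
{"api": "move_arm", "payload": {"plan": [[[0,0,-0.02,0.01,-0.13,0,0.5],[0,0,-0.04,0.03,-0.26,0,0.5],[0,0,-0.06,0.04,-0.39,0,0.5],[0,0,-0.08,0.06,-0.52,0,0.5],[0,0,-0.1,0.07,-0.65,0,0.5],[0,0,-0.12,0.09,-0.78,0,0.5],[0,0,-0.12,0.09,-0.78,0,0.5],[0,0,-0.12,0.09,-0.78,0,0.5]]]}}

```text
t: 26.45
tcp_pos: [0.6032, 0.1463, 0.1383]
tool_rot: [0.995, 0.104, -0.0, 0.0]
force: [-0.4, -1.0, 0.4]
finger_gap: 0.502
```

```bash
python3 cass.py red
python3 -c "
from h import *
plan((602.2,304,95,23.5),(602.2,304,43,23.5))"
```

```text
red (array([ 446.1, -240. ]), 58.9, 23.2, 83.9) tab None 0.025
t26.50 at [603.2 146.1 138.3] 11.96 gap 0.496
-> [602.2, 304.0, 95.0, 23.5]
   [0.158, -0.774, 0.216, -0.128]
   [0.235, -0.754, 0.216, -0.128]
-> [602.2, 304.0, 43.0, 23.5]
   [0.0, 0.0, 0.52, -0.0]
```

```bash
python3 -c "
from h import *
s=snapshot('side'); P=cloud(s)
for k in ('red','orange'):
  p,_=blob(s,(60,150,300,330),.008,.03,k,P); p=p[(p[:,1]>.2)]
  print(k,len(p),rect(p) if len(p)>5 else '',p.mean(0).round(3), P.shape)
"
```

```text
red 65 (array([598.9, 309. ]), 62.5, 25.3, -65.3) [0.592 0.315 0.016] (384, 512, 3)
orange 94 (array([507.9, 448.8]), 61.9, 25.6, 6.0) [0.5   0.45  0.016] (384, 512, 3)
```

Request:
{"api": "move_arm", "payload": {"plan": [[[0,0,-0.02,0.03,-0.13,0,0.5],[0,0,-0.04,0.05,-0.26,0,0.5],[0,0,-0.06,0.08,-0.39,0,0.5],[0,0,-0.08,0.1,-0.52,0.05,0.5],[0,0,-0.1,0.13,-0.65,0.1,0.5],[0,0,-0.13,0.16,-0.775,0.15,0.5],[0,0,-0.13,0.16,-0.775,0.2,0.5],[0,0,-0.13,0.16,-0.775,0.2,0.5]]]}}

```text
t: 27.55
tcp_pos: [0.6024, 0.2253, 0.1176]
tool_rot: [0.988, 0.155, -0.001, 0.0]
force: [-0.2, -0.2, 0.4]
finger_gap: 0.499
```

Request:
{"api": "move_arm", "payload": {"plan": [[[0,0,-0.02,0.04,-0.13,0.04,0.5],[0,0,-0.04,0.08,-0.26,0.08,0.5],[0,0,-0.06,0.12,-0.38,0.12,0.5],[0,0,-0.08,0.16,-0.5,0.16,0.5],[0,0,-0.1,0.2,-0.63,0.2,0.5],[0,0,-0.125,0.235,-0.752,0.23,0.5],[0,0,-0.125,0.235,-0.752,0.23,0.5],[0,0,-0.125,0.235,-0.752,0.23,0.5]]]}}

```text
t: 28.55
tcp_pos: [0.6022, 0.3042, 0.0953]
tool_rot: [0.979, 0.203, -0.0, 0.0]
force: [0.1, 0.4, -0.0]
finger_gap: 0.5
```

```bash
python3 -c "
from h import *
plan((602.2,304,43,23.5))"
```

```text
t28.55 at [602.2 304.2  95.3] 23.45 gap 0.5
-> [602.2, 304.0, 43.0, 23.5]
   [-0.0, 0.002, 0.523, -0.001]
```

Request:
{"api": "move_arm", "payload": {"plan": [[[0,0,0,0,0,0.15,0.5],[0,0,0,0,0,0.3,0.5],[0,0,0,0,0,0.43,0.5],[0,0,0,0,0,0.52,0.5],[0,0,0,0,0,0.52,0.5],[0,0,0,0,0,0.52,1],[0,0,0,0,0,0.52,1],[0,0,0,0,0,0.52,1]]]}}

```text
t: 29.55
tcp_pos: [0.6027, 0.3045, 0.0441]
tool_rot: [0.979, 0.203, 0.001, -0.0]
force: [-0.3, 0.7, 1.3]
finger_gap: 0.148
```

Request:
{"api": "move_arm", "payload": {"plan": [[[0,0,0,0,0,0,1],[0,0,0,0,0,-0.15,1],[0,0,0,0,0,-0.3,1],[0,0,0,0,0,-0.5,1],[0,0,0,0,0,-0.7,1],[0,0,0,0,0,-0.9,1],[0,0,0,0,0,-1,1],[0,0,0,0,0,-1,1]]]}}

```text
t: 30.55
tcp_pos: [0.6027, 0.3045, 0.1445]
tool_rot: [0.979, 0.203, 0.001, -0.0]
force: [-0.1, 0.5, -1.4]
finger_gap: 0.146
```

```bash
python3 -c "
from h import *
plan((644.8,65.6,140,1.2),(644.8,65.6,58.5,1.2))"
```

```text
t30.55 at [602.7 304.5 144.5] 23.44 gap 0.146
-> [644.8, 65.6, 140.0, 1.2]
   [-0.188, 0.786, 0.015, 0.165]
   [-0.085, 0.804, 0.015, 0.165]
   [0.02, 0.808, 0.015, 0.165]
-> [644.8, 65.6, 58.5, 1.2]
   [0.0, 0.0, 0.815, -0.0]
```

Request:
{"api": "move_arm", "payload": {"plan": [[[0,0,0.03,-0.03,0.13,0,1],[0,0,0.06,-0.06,0.26,0,1],[0,0,0.09,-0.09,0.39,0,1],[0,0,0.12,-0.13,0.52,0,1],[0,0,0.14,-0.16,0.65,0,1],[0,0,0.165,-0.19,0.785,0.01,1],[0,0,0.165,-0.19,0.785,0.01,1],[0,0,0.165,-0.19,0.785,0.01,1]]]}}

```text
t: 31.55
tcp_pos: [0.616, 0.2249, 0.1424]
tool_rot: [0.99, 0.139, 0.0, -0.0]
force: [-0.2, 0.3, -1.3]
finger_gap: 0.149
```

Request:
{"api": "move_arm", "payload": {"plan": [[[0,0,0.03,-0.01,0.13,0,1],[0,0,0.06,-0.03,0.27,0,1],[0,0,0.09,-0.04,0.4,0,1],[0,0,0.12,-0.06,0.53,0,1],[0,0,0.14,-0.07,0.67,0,1],[0,0,0.165,-0.085,0.805,0.02,1],[0,0,0.165,-0.085,0.805,0.02,1],[0,0,0.165,-0.085,0.805,0.02,1]]]}}

```text
t: 32.55
tcp_pos: [0.6299, 0.1451, 0.1402]
tool_rot: [0.997, 0.075, -0.0, -0.0]
force: [-0.7, -0.4, 0.1]
finger_gap: 0.149
```

Request:
{"api": "move_arm", "payload": {"plan": [[[0,0,0.03,0,0.13,0,1],[0,0,0.06,0,0.27,0,1],[0,0,0.09,0.01,0.4,0,1],[0,0,0.12,0.01,0.53,0,1],[0,0,0.14,0.02,0.67,0,1],[0,0,0.165,0.02,0.81,0.015,1],[0,0,0.165,0.02,0.81,0.015,1],[0,0,0.165,0.02,0.81,0.015,1]]]}}

```text
t: 33.55
tcp_pos: [0.6439, 0.0653, 0.1387]
tool_rot: [1.0, 0.01, -0.0, -0.0]
force: [0.2, 0.1, -0.8]
finger_gap: 0.144
```

```bash
python3 -c "
from h import *
plan((644.8,65.6,58.5,1.2))
s=snapshot('side'); x=status.sense(); u,v=map(int,pix(s,x['tcp_pos'])); print(u,v)
save(s,'g4.png',(u-50,v-40,u+70,v+60),6)"
```

```text
t33.55 at [643.9  65.3 138.7] 1.16 gap 0.144
-> [644.8, 65.6, 58.5, 1.2]
   [0.009, -0.002, 0.802, -0.001]
217 164
```

View pics/g4.png

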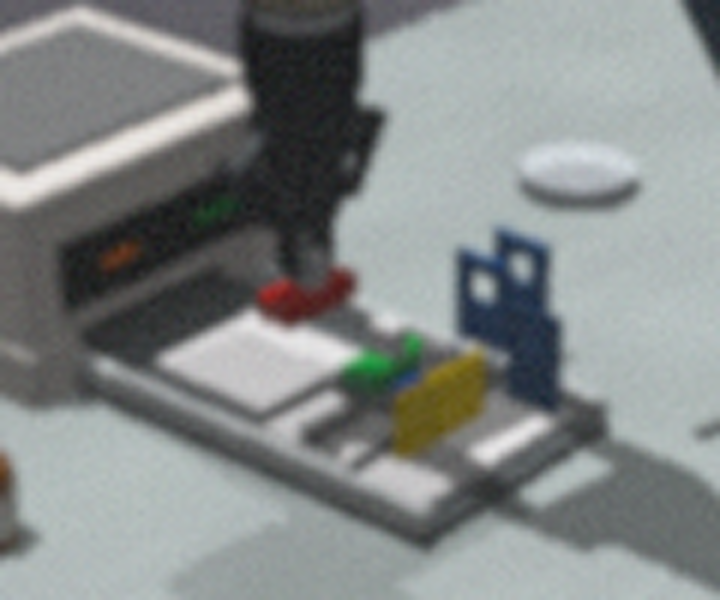

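Picture 8: green and blue are seated in the tray, and red is held level above nest4. Lowering red.

Request:
{"api": "move_arm", "payload": {"plan": [[[0,0,0,0.01,0,0.2,1],[0,0,0,0.01,0,0.38,1],[0,0,0,0.01,0,0.54,1],[0,0,0,0.01,0,0.66,1],[0,0,0,0.01,0,0.74,1],[0,0,0,0.01,0,0.79,1],[0,0,0,0.01,0,0.8,1],[0,0,0,0.01,0,0.8,1]]]}}

```text
t: 34.6
tcp_pos: [0.6454, 0.0652, 0.0592]
tool_rot: [1.0, 0.01, 0.0, 0.0]
force: [0.6, 0.4, -0.5]
finger_gap: 0.145
```

Request:
{"api": "move_arm", "payload": {"plan": [[[0,0,0,0,0,0,0.5],[0,0,0,0,0,0,0.5],[0,0,0,0,0,0,0.5],[0,0,0,0,0,-0.2,0.5],[0,0,0,0,0,-0.4,0.5],[0,0,0,0,0,-0.6,0.5],[0,0,0,0,0,-0.8,0.5],[0,0,0,0,0,-0.8,0.5]]]}}

```text
t: 35.6
tcp_pos: [0.6468, 0.0652, 0.142]
tool_rot: [1.0, 0.01, 0.003, 0.0]
force: [1.3, -0.2, 0.3]
finger_gap: 0.503
```

```bash
python3 cass.py orange
python3 -c "
from h import *
plan((511,442.3,110,93.4),(511,442.3,43,93.4))"
```

```text
orange (array([510.4, 442.4]), 62.0, 28.6, 2.6) tab (array([510.6, 441.8]), 22.6, 14.4, -85.1) 0.024
t35.65 at [645.8  65.2 140.5] 1.17 gap 0.5
-> [511.0, 442.3, 110.0, 93.4]
   [-0.318, -0.949, 0.076, -0.512]
   [0.079, -0.998, 0.076, -0.512]
   [0.464, -0.887, 0.076, -0.512]
   [0.774, -0.635, 0.076, -0.512]
-> [511.0, 442.3, 43.0, 93.4]
   [0.0, 0.0, 0.67, 0.0]
```

Request:
{"api": "move_arm", "payload": {"plan": [[[0,0,-0.09,-0.05,-0.16,0,0.5],[0,0,-0.17,-0.11,-0.32,0,0.5],[0,0,-0.26,-0.16,-0.48,0,0.5],[0,0,-0.34,-0.21,-0.64,0,0.5],[0,0,-0.43,-0.27,-0.8,0,0.5],[0,0,-0.51,-0.32,-0.95,0,0.5],[0,0,-0.51,-0.32,-0.95,0,0.5],[0,0,-0.51,-0.32,-0.95,0,0.5]]]}}

```text
t: 36.65
tcp_pos: [0.6113, 0.1593, 0.1386]
tool_rot: [0.978, 0.209, -0.0, 0.0]
force: [0.0, -0.6, -0.1]
finger_gap: 0.504
```

Request:
{"api": "move_arm", "payload": {"plan": [[[0,0,-0.09,0.01,-0.17,0,0.5],[0,0,-0.17,0.02,-0.33,0,0.5],[0,0,-0.26,0.04,-0.5,0,0.5],[0,0,-0.34,0.05,-0.66,0,0.5],[0,0,-0.43,0.06,-0.83,0,0.5],[0,0,-0.51,0.08,-1,0,0.5],[0,0,-0.51,0.08,-1,0,0.5],[0,0,-0.51,0.08,-1,0,0.5]]]}}

```text
t: 37.65
tcp_pos: [0.5779, 0.2539, 0.1388]
tool_rot: [0.917, 0.399, 0.0, 0.0]
force: [0.3, 0.2, -0.1]
finger_gap: 0.501
```

Request:
{"api": "move_arm", "payload": {"plan": [[[0,0,-0.09,0.08,-0.15,0,0.5],[0,0,-0.17,0.15,-0.3,0,0.5],[0,0,-0.26,0.23,-0.45,0.05,0.5],[0,0,-0.34,0.31,-0.6,0.1,0.5],[0,0,-0.43,0.38,-0.75,0.15,0.5],[0,0,-0.51,0.46,-0.89,0.15,0.5],[0,0,-0.51,0.46,-0.89,0.15,0.5],[0,0,-0.51,0.46,-0.89,0.15,0.5]]]}}

```text
t: 38.65
tcp_pos: [0.544, 0.3483, 0.124]
tool_rot: [0.819, 0.574, 0.0, 0.0]
force: [-0.6, 1.0, 0.4]
finger_gap: 0.498
```

```bash
python3 cass.py orange
python3 -c "
from h import *
plan((510.8,442.2,95,93),(510.8,442.2,43,93))"
```

```text
t38.70 at [544.1 348.  124. ] 69.98 gap 0.498
-> [510.8, 442.2, 95.0, 93.0]
   [0.771, -0.635, 0.29, -0.512]
-> [510.8, 442.2, 43.0, 93.0]
   [0.0, 0.0, 0.52, -0.0]
```

Request:
{"api": "move_arm", "payload": {"plan": [[[0,0,-0.09,0.13,-0.1,0.05,0.5],[0,0,-0.17,0.26,-0.21,0.1,0.5],[0,0,-0.26,0.39,-0.32,0.15,0.5],[0,0,-0.34,0.52,-0.42,0.2,0.5],[0,0,-0.43,0.65,-0.53,0.25,0.5],[0,0,-0.51,0.77,-0.635,0.29,0.5],[0,0,-0.51,0.77,-0.635,0.29,0.5],[0,0,-0.51,0.77,-0.635,0.29,0.5]]]}}

```text
t: 39.7
tcp_pos: [0.5105, 0.4422, 0.0948]
tool_rot: [0.689, 0.725, -0.0, 0.0]
force: [0.3, -0.3, 0.4]
finger_gap: 0.498
```

```bash
python3 -c "
from h import *
s=snapshot('side'); P=cloud(s)
p,_=blob(s,(60,150,300,330),.008,.03,'orange',P); print(len(p),rect(p) if len(p)>5 else '')
plan((510.8,442.2,43,93))"
```

```text
91 (array([508.1, 449.1]), 60.8, 27.2, 10.5)
t39.75 at [510.7 442.   94.9] 92.92 gap 0.5
-> [510.8, 442.2, 43.0, 93.0]
   [0.002, 0.001, 0.519, -0.002]
```

Request:
{"api": "move_arm", "payload": {"plan": [[[0,0,0,0,0,0.15,0.5],[0,0,0,0,0,0.3,0.5],[0,0,0,0,0,0.43,0.5],[0,0,0,0,0,0.52,0.5],[0,0,0,0,0,0.52,0.5],[0,0,0,0,0,0.52,1],[0,0,0,0,0,0.52,1],[0,0,0,0,0,0.52,1]]]}}

```text
t: 40.75
tcp_pos: [0.5109, 0.4428, 0.0436]
tool_rot: [0.689, 0.725, 0.001, 0.0]
force: [0.4, -0.3, 2.0]
finger_gap: 0.146
```

Request:
{"api": "move_arm", "payload": {"plan": [[[0,0,0,0,0,0,1],[0,0,0,0,0,-0.15,1],[0,0,0,0,0,-0.3,1],[0,0,0,0,0,-0.5,1],[0,0,0,0,0,-0.7,1],[0,0,0,0,0,-0.9,1],[0,0,0,0,0,-1,1],[0,0,0,0,0,-1,1]]]}}

```text
t: 41.75
tcp_pos: [0.5108, 0.4428, 0.144]
tool_rot: [0.689, 0.725, 0.001, 0.0]
force: [-0.1, -0.1, -0.9]
finger_gap: 0.15
```

```bash
python3 -c "
from h import *
plan((602.8,64.8,140,1.2))"
```

```text
t41.75 at [510.8 442.8 144. ] 92.97 gap 0.15
-> [602.8, 64.8, 140.0, 1.2]
   [-0.956, 0.181, 0.01, 0.51]
   [-0.81, 0.539, 0.01, 0.51]
   [-0.536, 0.812, 0.01, 0.51]
   [-0.177, 0.956, 0.01, 0.51]
```

Request:
{"api": "move_arm", "payload": {"plan": [[[0,0,0.09,-0.16,0.03,0,1],[0,0,0.17,-0.32,0.06,0,1],[0,0,0.26,-0.48,0.09,0,1],[0,0,0.34,-0.64,0.12,0,1],[0,0,0.43,-0.8,0.15,0,1],[0,0,0.51,-0.955,0.18,0.01,1],[0,0,0.51,-0.955,0.18,0.01,1],[0,0,0.51,-0.955,0.18,0.01,1]]]}}

```text
t: 42.75
tcp_pos: [0.533, 0.3483, 0.1413]
tool_rot: [0.819, 0.574, -0.0, -0.0]
force: [0.5, 0.1, -0.7]
finger_gap: 0.144
```

Request:
{"api": "move_arm", "payload": {"plan": [[[0,0,0.09,-0.14,0.09,0,1],[0,0,0.17,-0.27,0.18,0,1],[0,0,0.26,-0.41,0.27,0,1],[0,0,0.34,-0.54,0.36,0,1],[0,0,0.43,-0.68,0.45,0,1],[0,0,0.51,-0.81,0.54,0.01,1],[0,0,0.51,-0.81,0.54,0.01,1],[0,0,0.51,-0.81,0.54,0.01,1]]]}}

```text
t: 43.75
tcp_pos: [0.5564, 0.2536, 0.1408]
tool_rot: [0.917, 0.399, 0.0, -0.0]
force: [0.2, -0.3, -0.3]
finger_gap: 0.147
```

Request:
{"api": "move_arm", "payload": {"plan": [[[0,0,0.09,-0.09,0.14,0,1],[0,0,0.17,-0.18,0.27,0,1],[0,0,0.26,-0.27,0.41,0,1],[0,0,0.34,-0.36,0.54,0,1],[0,0,0.43,-0.45,0.68,0,1],[0,0,0.51,-0.535,0.81,0.01,1],[0,0,0.51,-0.535,0.81,0.01,1],[0,0,0.51,-0.535,0.81,0.01,1]]]}}

```text
t: 44.75
tcp_pos: [0.5791, 0.1593, 0.1398]
tool_rot: [0.978, 0.209, -0.0, -0.0]
force: [0.1, -0.0, -0.6]
finger_gap: 0.15
```

Request:
{"api": "move_arm", "payload": {"plan": [[[0,0,0.09,-0.03,0.16,0,1],[0,0,0.17,-0.06,0.32,0,1],[0,0,0.26,-0.09,0.48,0,1],[0,0,0.34,-0.12,0.64,0,1],[0,0,0.43,-0.15,0.8,0,1],[0,0,0.51,-0.175,0.955,0.01,1],[0,0,0.51,-0.175,0.955,0.01,1],[0,0,0.51,-0.175,0.955,0.01,1]]]}}

```text
t: 45.75
tcp_pos: [0.6021, 0.065, 0.1388]
tool_rot: [1.0, 0.01, -0.0, -0.0]
force: [-0.4, -0.4, 0.1]
finger_gap: 0.145
```

```bash
python3 -c "
from h import *
plan((602.8,64.8,58.5,1.2))
s=snapshot('side'); x=status.sense(); print(x['force'].round(1)); u,v=map(int,pix(s,x['tcp_pos'])); print(u,v)
save(s,'g5.png',(u-50,v-40,u+70,v+60),6)"
```

```text
t45.75 at [602.1  65.  138.8] 1.18 gap 0.145
-> [602.8, 64.8, 58.5, 1.2]
   [0.007, 0.002, 0.803, -0.0]
[ 0.4 -0.6 -0.6]
226 167
```

View pics/g5.png

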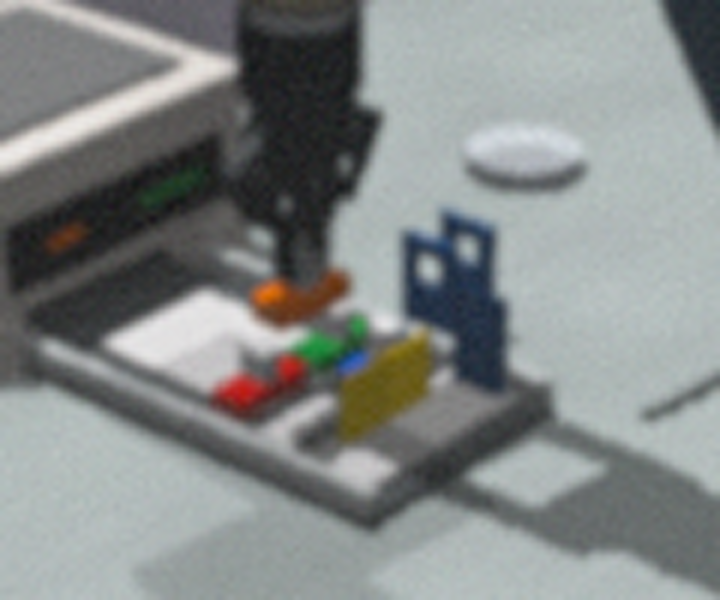

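Picture 9: red is seated in nest4, and orange is held level above nest2. Lowering orange.

Request:
{"api": "move_arm", "payload": {"plan": [[[0,0,0,0.01,0,0.2,1],[0,0,0,0.01,0,0.38,1],[0,0,0,0.01,0,0.54,1],[0,0,0,0.01,0,0.66,1],[0,0,0,0.01,0,0.74,1],[0,0,0,0.01,0,0.79,1],[0,0,0,0.01,0,0.8,1],[0,0,0,0.01,0,0.8,1]]]}}

```text
t: 46.8
tcp_pos: [0.6036, 0.0648, 0.0591]
tool_rot: [1.0, 0.01, 0.0, 0.0]
force: [-0.5, 0.5, -0.5]
finger_gap: 0.145
```

Request:
{"api": "move_arm", "payload": {"plan": [[[0,0,0,0,0,0,0.5],[0,0,0,0,0,0,0.5],[0,0,0,0,0,0,0.5],[0,0,0,0,0,-0.2,0.5],[0,0,0,0,0,-0.4,0.5],[0,0,0,0,0,-0.6,0.5],[0,0,0,0,0,-0.8,0.3],[0,0,0,0,0,-0.8,0.3]]]}}

```text
t: 47.8
tcp_pos: [0.6045, 0.0648, 0.1404]
tool_rot: [1.0, 0.01, 0.002, 0.0]
force: [-0.5, -0.1, 0.9]
finger_gap: 0.697
```

```bash
cat > tools.py <<'E'
from h import *
def tools(s):
    P=cloud(s)
    p,_=blob(s,(120,170,225,255),.022,.05,'green',P); print('pushG',len(p),rect(p),np.median(p[:,2]).round(4))
    p,_=blob(s,(120,170,225,255),.022,.05,'white',P); print('foot',len(p),rect(p) if len(p)>5 else '')
    p,_=blob(s,(300,180,400,235),.006,.05,'red',P); print('rodR',len(p),rect(p))
    q,_=blob(s,(300,180,400,235),.006,.05,None,P); print('rodall',len(q))
if __name__=='__main__':
    s=snapshot('top'); tools(s)
    # orange/cassettes in tray
    P=cloud(s)
    for k in('red','orange','green','blue'):
        p,_=blob(s,(240,130,305,175),.025,.045,k,P); print(k,len(p),rect(p) if len(p)>5 else '')
    p,_=blob(s,(120,160,225,260),-.01,.012,None,P)
    h=s['img'].max(2); m=np.zeros(h.shape,bool); m[160:260,120:225]=1; m&=(h<60)&(P[:,:,2]<.012); n,l,st,_=cv2.connectedComponentsWithStats(m.astype(np.uint8)); i=1+np.argmax(st[1:,4]); print('mat',st[i,4],rect(P[l==i]))
    np.savez('top1.npz',**s)
E
python3 tools.py
```

```text
pushG 0 (array([0., 0.]), 0.0, 0.0, 0.0) nan
foot 124 (array([328. , 444.9]), 48.4, 38.3, -87.4)
rodR 166 (array([ 445.7, -239.7]), 57.7, 24.2, 84.9)
rodall 486
red 0 
orange 0 
green 41 (array([650.6, -29.9]), 18.4, 17.6, 88.9)
blue 0 
mat 434 (array([381.4, 432.2]), 123.9, 46.8, 11.9)
  return _methods._mean(a, axis=axis, dtype=dtype,
  ret = ret.dtype.type(ret / rcount)
```

```bash
python3 - <<'E'
from h import *
s0=dict(np.load('top0.npz')); P=cloud(s0)
h=s0['img'].max(2); m=np.zeros(h.shape,bool); m[170:260,120:225]=1; m&=(h<60); n,l,st,_=cv2.connectedComponentsWithStats(m.astype(np.uint8)); i=1+np.argmax(st[1:,4]); print('mat',st[i,4],rect(P[l==i]))
hs=cv2.cvtColor(s0['img'],cv2.COLOR_RGB2HSV)
p,_=blob(s0,(180,192,205,218),.022,.05,None,P); print('foot',len(p),rect(p),p.mean(0).round(4))
a=dict(np.load('side0.npz')); b=snapshot('side')
for s in(a,b):
    Q=cloud(s); p,_=blob(s,(150,220,260,280),.015,.045,'green',Q); p=p[(p[:,0]>.3)&(p[:,1]<.5)]; print(len(p),rect(p))
    p,_=blob(s,(150,120,280,230),.02,.06,'orange',Q); print('or',len(p),rect(p) if len(p)>5 else '')
plan((411.6,354.7,115,114.4),(411.6,354.7,29,114.4))
E
```

```text
mat 2789 (array([nan, nan]), 0.0, 0.0, 0.0)
foot 98 (array([452.9, 277.1]), 57.3, 40.1, -80.8) [0.4504 0.2674 0.0304]
182 (array([409.4, 358.4]), 92.9, 24.6, -65.8)
or 23 (array([695.5, 294.6]), 23.7, 16.3, 20.3)
188 (array([409.8, 358.6]), 94.1, 25.7, -65.8)
or 97 (array([652.4, 172.1]), 281.2, 56.4, 62.7)
t47.90 at [603.   64.8 138.5] 1.17 gap 0.701
-> [411.6, 354.7, 115.0, 114.4]
   [-0.464, -0.734, 0.059, -0.629]
   [-0.06, -0.866, 0.059, -0.629]
   [0.358, -0.791, 0.059, -0.629]
   [0.69, -0.527, 0.059, -0.629]
-> [411.6, 354.7, 29.0, 114.4]
   [0.0, 0.0, 0.86, -0.0]
```

Request:
{"api": "move_arm", "payload": {"plan": [[[0,0,-0.11,-0.08,-0.12,0,0.3],[0,0,-0.21,-0.15,-0.24,0,0.3],[0,0,-0.32,-0.23,-0.37,0,0.3],[0,0,-0.42,-0.31,-0.49,0,0.3],[0,0,-0.53,-0.39,-0.61,0,0.3],[0,0,-0.63,-0.465,-0.735,0,0.3],[0,0,-0.63,-0.465,-0.735,0,0.3],[0,0,-0.63,-0.465,-0.735,0,0.3]]]}}

```text
t: 48.9
tcp_pos: [0.5554, 0.137, 0.1382]
tool_rot: [0.967, 0.254, -0.0, 0.0]
force: [-0.2, -0.7, 0.4]
finger_gap: 0.703
```

Request:
{"api": "move_arm", "payload": {"plan": [[[0,0,-0.11,-0.01,-0.14,0,0.3],[0,0,-0.21,-0.02,-0.29,0,0.3],[0,0,-0.32,-0.03,-0.43,0,0.3],[0,0,-0.42,-0.04,-0.58,0,0.3],[0,0,-0.53,-0.05,-0.72,0,0.3],[0,0,-0.63,-0.06,-0.865,0,0.3],[0,0,-0.63,-0.06,-0.865,0,0.3],[0,0,-0.63,-0.06,-0.865,0,0.3]]]}}

```text
t: 49.9
tcp_pos: [0.5082, 0.2091, 0.1388]
tool_rot: [0.876, 0.483, 0.0, 0.0]
force: [-0.3, -0.0, 0.7]
finger_gap: 0.706
```

Request:
{"api": "move_arm", "payload": {"plan": [[[0,0,-0.11,0.06,-0.13,0,0.3],[0,0,-0.21,0.12,-0.26,0,0.3],[0,0,-0.32,0.18,-0.39,0.05,0.3],[0,0,-0.42,0.24,-0.53,0.1,0.3],[0,0,-0.53,0.3,-0.66,0.15,0.3],[0,0,-0.63,0.36,-0.79,0.15,0.3],[0,0,-0.63,0.36,-0.79,0.15,0.3],[0,0,-0.63,0.36,-0.79,0.15,0.3]]]}}

```text
t: 50.9
tcp_pos: [0.4605, 0.2817, 0.1239]
tool_rot: [0.731, 0.683, 0.0, 0.0]
force: [0.2, -0.9, 1.1]
finger_gap: 0.7
```

```bash
python3 tools.py 2>/dev/null; python3 -c "
from h import *
plan((411.6,354.7,80,114.4),(411.6,354.7,29,114.4))"
```

```text
pushG 0 (array([0., 0.]), 0.0, 0.0, 0.0) nan
foot 0 
rodR 166 (array([ 445.6, -239.7]), 58.7, 23.6, 85.3)
rodall 493
red 146 (array([643.4,  63.1]), 60.6, 28.1, -87.7)
orange 133 (array([605. ,  63.1]), 60.8, 28.0, -87.8)
green 152 (array([645.1,  -8.9]), 60.6, 29.3, -89.6)
blue 151 (array([603.1, -11.5]), 61.1, 28.2, -86.2)
mat 420 (array([473.1, 218.2]), 154.2, 74.6, 9.8)
t50.95 at [460.5 281.6 123.9] 86.1 gap 0.7
-> [411.6, 354.7, 80.0, 114.4]
   [0.696, -0.538, 0.439, -0.629]
-> [411.6, 354.7, 29.0, 114.4]
   [0.0, 0.0, 0.51, -0.0]
```

Request:
{"api": "move_arm", "payload": {"plan": [[[0,0,-0.11,0.12,-0.09,0.07,0.3],[0,0,-0.21,0.23,-0.18,0.14,0.3],[0,0,-0.32,0.35,-0.27,0.21,0.3],[0,0,-0.42,0.46,-0.36,0.28,0.3],[0,0,-0.53,0.58,-0.45,0.35,0.3],[0,0,-0.63,0.695,-0.54,0.44,0.3],[0,0,-0.63,0.695,-0.54,0.44,0.3],[0,0,-0.63,0.695,-0.54,0.44,0.3]]]}}

```text
t: 51.95
tcp_pos: [0.4112, 0.3547, 0.0801]
tool_rot: [0.541, 0.841, 0.0, 0.0]
force: [0.6, -0.7, 0.3]
finger_gap: 0.703
```

Request:
{"api": "move_arm", "payload": {"plan": [[[0,0,0,0,0,0.15,0.3],[0,0,0,0,0,0.3,0.3],[0,0,0,0,0,0.42,0.3],[0,0,0,0,0,0.51,0.3],[0,0,0,0,0,0.51,0.3],[0,0,0,0,0,0.51,1],[0,0,0,0,0,0.51,1],[0,0,0,0,0,0.51,1]]], "force": 90}}

```text
t: 52.95
tcp_pos: [0.4108, 0.3553, 0.0295]
tool_rot: [0.54, 0.841, 0.001, 0.0]
force: [-0.7, 0.1, 3.4]
finger_gap: 0.264
```

```bash
python3 -c "
from h import *
x=status.sense();print(x['force'].round(1),x['finger_gap']*85)
d=np.radians(1.2);D=np.array([620.2,27.4]);c,n=np.cos(d),np.sin(d)
for u in(-200,-190,-187,-180):print(u,D[0]+c*u,D[1]+n*u)
plan((411.6,354.7,115,114.4),(425,23.3,115,181.2),(425,23.3,51,181.2))"
```

```text
[-0.7  0.1  3.4] 22.432608726890205
-200 420.2438633050309 23.211516023328606
-190 430.2416701397794 23.420940222162177
-187 433.24101219020395 23.483767481812247
-180 440.23947697452786 23.630364420995747
t52.95 at [410.8 355.3  29.5] 114.57 gap 0.264
-> [411.6, 354.7, 115.0, 114.4]
   [-0.009, 0.005, -0.855, 0.004]
-> [425.0, 23.3, 115.0, 181.2]
   [-0.768, -0.312, -0.0, -0.371]
   [-0.646, -0.519, -0.0, -0.371]
   [-0.47, -0.683, -0.0, -0.371]
   [-0.254, -0.789, -0.0, -0.371]
-> [425.0, 23.3, 51.0, 181.2]
   [-0.0, 0.0, 0.64, -0.0]
```

Request:
{"api": "move_arm", "payload": {"plan": [[[0,0,0,0,0,0,1],[0,0,0,0,0,-0.1,1],[0,0,0,0,0,-0.25,1],[0,0,0,0,0,-0.4,1],[0,0,0,0,0,-0.55,1],[0,0,0,0,0,-0.7,1],[0,0,0,0,0,-0.85,1],[0,0,0,0,0,-0.85,1]]]}}

```text
t: 53.95
tcp_pos: [0.4112, 0.3556, 0.1153]
tool_rot: [0.54, 0.841, 0.001, 0.001]
force: [-0.2, -0.0, -1.2]
finger_gap: 0.265
```

Request:
{"api": "move_arm", "payload": {"plan": [[[0,0,-0.06,-0.12,-0.05,0,1],[0,0,-0.12,-0.25,-0.1,0,1],[0,0,-0.18,-0.38,-0.15,0,1],[0,0,-0.25,-0.51,-0.2,0,1],[0,0,-0.31,-0.64,-0.26,0,1],[0,0,-0.37,-0.77,-0.31,0,1],[0,0,-0.37,-0.77,-0.31,0,1],[0,0,-0.37,-0.77,-0.31,0,1]]]}}

```text
t: 54.95
tcp_pos: [0.4143, 0.2725, 0.1136]
tool_rot: [0.413, 0.911, 0.0, -0.0]
force: [-0.3, 0.7, -1.8]
finger_gap: 0.266
```

Request:
{"api": "move_arm", "payload": {"plan": [[[0,0,-0.06,-0.11,-0.08,0,1],[0,0,-0.12,-0.22,-0.17,0,1],[0,0,-0.18,-0.33,-0.26,0,1],[0,0,-0.25,-0.43,-0.34,0,1],[0,0,-0.31,-0.54,-0.43,0,1],[0,0,-0.37,-0.645,-0.52,0,1],[0,0,-0.37,-0.645,-0.52,0,1],[0,0,-0.37,-0.645,-0.52,0,1]]]}}

```text
t: 55.95
tcp_pos: [0.4178, 0.19, 0.1138]
tool_rot: [0.277, 0.961, 0.0, 0.0]
force: [-0.3, 0.3, -0.6]
finger_gap: 0.264
```

Request:
{"api": "move_arm", "payload": {"plan": [[[0,0,-0.06,-0.08,-0.11,0,1],[0,0,-0.12,-0.16,-0.22,0,1],[0,0,-0.18,-0.24,-0.34,0,1],[0,0,-0.25,-0.32,-0.46,0,1],[0,0,-0.31,-0.4,-0.57,0,1],[0,0,-0.37,-0.47,-0.68,0,1],[0,0,-0.37,-0.47,-0.68,0,1],[0,0,-0.37,-0.47,-0.68,0,1]]]}}

```text
t: 56.95
tcp_pos: [0.4214, 0.1074, 0.1138]
tool_rot: [0.135, 0.991, 0.0, 0.0]
force: [0.2, -0.6, -1.8]
finger_gap: 0.262
```

```bash
python3 -c "
from h import *
s=snapshot('side'); x=status.sense(); print(x['force'].round(1),x['finger_gap']*85); u,v=map(int,pix(s,x['tcp_pos'])); print(u,v)
save(s,'p1.png',(u-70,v-40,u+60,v+60),6)
plan((425,23.3,115,181.2),(425,23.3,48,181.2))"
```

```text
[-0.2 -0.1 -2.2] 22.66817200613568
256 194
t57.00 at [421.3 107.4 113.8] 164.52 gap 0.267
-> [425.0, 23.3, 115.0, 181.2]
   [-0.26, -0.801, -0.012, -0.371]
-> [425.0, 23.3, 48.0, 181.2]
   [-0.0, 0.0, 0.67, -0.0]
```

View pics/p1.png

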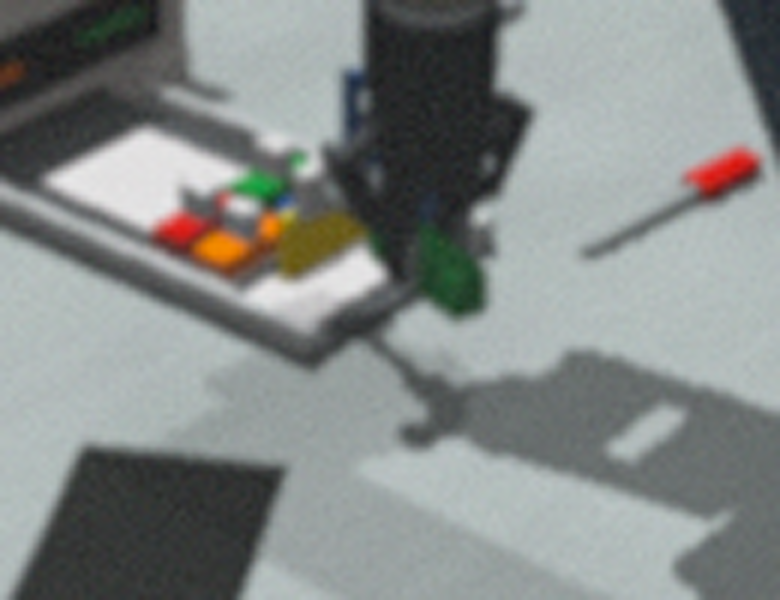

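Picture 10: the pusher is held by its handle at (455,270) and the cassettes are in place. The rod is still at (670,200) and the mat is clear.

Request:
{"api": "move_arm", "payload": {"plan": [[[0,0,-0.06,-0.04,-0.13,0,1],[0,0,-0.12,-0.08,-0.26,0,1],[0,0,-0.18,-0.13,-0.4,0,1],[0,0,-0.25,-0.17,-0.53,0,1],[0,0,-0.31,-0.22,-0.67,0,1],[0,0,-0.37,-0.26,-0.8,0,1],[0,0,-0.37,-0.26,-0.8,0,1],[0,0,-0.37,-0.26,-0.8,0,1]]]}}

```text
t: 58.0
tcp_pos: [0.4249, 0.0234, 0.1138]
tool_rot: [-0.01, 1.0, 0.0, -0.0]
force: [0.1, 0.8, -1.6]
finger_gap: 0.263
```

```bash
python3 -c "
from h import *
for nm in('side','top'):
  s=snapshot(nm); P=cloud(s); m=(P[:,:,2]>.075)&(P[:,:,2]<.125)&(P[:,:,0]>.5)&(P[:,:,0]<.57)&(abs(P[:,:,1]-.025)<.05)
  p=P[m]; print(nm,len(p),rect(p) if len(p)>5 else '',(p.min(0).round(4),p.max(0).round(4)) if len(p) else '')
plan((425,23.3,48,181.2))"
```

```text
side 85 (array([525.1,  26. ]), 38.4, 34.0, -56.3) (array([0.5002, 0.0067, 0.0857]), array([0.5397, 0.0486, 0.1213]))
top 0  
t58.10 at [424.8  23.4 113.8] -178.81 gap 0.26
-> [425.0, 23.3, 48.0, 181.2]
   [-0.002, -0.001, 0.658, -0.0]
```

Request:
{"api": "move_arm", "payload": {"plan": [[[0,0,0,0,0,0.12,1],[0,0,0,0,0,0.24,1],[0,0,0,0,0,0.36,1],[0,0,0,0,0,0.48,1],[0,0,0,0,0,0.58,1],[0,0,0,0,0,0.66,1],[0,0,0,0,0,0.66,1],[0,0,0,0,0,0.66,1]]]}}

```text
t: 59.1
tcp_pos: [0.4251, 0.0227, 0.0479]
tool_rot: [-0.01, 1.0, -0.0, 0.0]
force: [-0.2, 1.4, -1.4]
finger_gap: 0.263
```

Request:
{"api": "move_arm", "payload": {"plan": [[[0,0,0,-0.04,0,0,1],[0,0,0,-0.08,0,0,1],[0,0,0,-0.12,0,0,1],[0,0,0,-0.15,0,0,1],[0,0,0,-0.18,0,0,1],[0,0,0,-0.21,0,0,1],[0,0,0,-0.23,0,0,1],[0,0,0,-0.25,0,0,1]]]}}

```text
t: 60.1
tcp_pos: [0.45, 0.0233, 0.0478]
tool_rot: [-0.01, 1.0, 0.0, -0.0]
force: [0.6, -0.7, -1.6]
finger_gap: 0.262
```

```bash
cat > gap.py <<'E'
from h import *
def tray(s):
    P=cloud(s); p,_=blob(s,(150,120,330,260),.02,.065,'yellow',P); p=p[(abs(p[:,1]-.03)<.07)]
    return len(p),p.mean(0).round(4),np.percentile(p[:,0],[2,98]).round(4)
if __name__=='__main__':
    x=status.sense(); print('t',x['t'],'tcp',x['tcp_pos'].round(4),x['force'].round(1),'gap',round(x['finger_gap']*85,1))
    s=snapshot('side'); print('yellow',*tray(s)); P=cloud(s)
    f=x['tcp_pos'][0]+.112
    m=(P[:,:,2]>.02)&(P[:,:,2]<.056)&(P[:,:,0]>f-.03)&(P[:,:,0]<f+.01)&(abs(P[:,:,1]-.027)<.03); p=P[m]
    h=cv2.cvtColor(s['img'],cv2.COLOR_RGB2HSV)[m]; p=p[h[:,1]<90]; print('foot',len(p),np.percentile(p[:,0],[2,98]).round(4) if len(p) else '')
E
python3 gap.py; python3 -c "
from h import *
s=dict(np.load('side0.npz')); from gap import tray; print(tray(s))"
```

```text
t 60.1 tcp [0.45   0.0233 0.0478] [ 0.6 -0.7 -1.6] gap 22.3
yellow 74 [0.5663 0.0394 0.0467] [0.5597 0.573 ]
foot 90 [0.5353 0.564 ]
(140, array([0.5657, 0.031 , 0.0436]), array([0.5603, 0.5738]))
```

Request:
{"api": "move_arm", "payload": {"plan": [[[0,0,0,-0.03,0,0,1],[0,0,0,-0.06,0,0,1],[0,0,0,-0.09,0,0,1],[0,0,0,-0.03,0,0,1],[0,0,0,-0.07,0,0,1],[0,0,0,-0.11,0,0,1],[0,0,0,-0.15,0,0,1],[0,0,0,-0.09,0,0,1]]]}}

```text
t: 61.15
tcp_pos: [0.4607, 0.0232, 0.0479]
tool_rot: [-0.01, 1.0, -0.0, 0.002]
force: [0.4, 0.7, -1.4]
finger_gap: 0.268
```

```bash
python3 gap.py
```

```text
t 61.15 tcp [0.4607 0.0232 0.0479] [ 0.4  0.7 -1.4] gap 22.8
yellow 76 [0.577  0.0409 0.047 ] [0.5722 0.5932]
foot 88 [0.5473 0.5759]
```

Request:
{"api": "move_arm", "payload": {"plan": [[[0,0,0,-0.04,0,0,1],[0,0,0,-0.08,0,0,1],[0,0,0,-0.12,0,0,1],[0,0,0,-0.15,0,0,1],[0,0,0,-0.09,0,0,1],[0,0,0,-0.14,0,0,1],[0,0,0,-0.19,0,0,1],[0,0,0,-0.13,0,0,1]]]}}

```text
t: 62.2
tcp_pos: [0.4741, 0.0234, 0.0479]
tool_rot: [-0.01, 1.0, -0.0, 0.002]
force: [-0.2, -1.1, -1.5]
finger_gap: 0.265
```

Request:
{"api": "move_arm", "payload": {"plan": [[[0,0,0,-0.04,0,0,1],[0,0,0,-0.08,0,0,1],[0,0,0,-0.12,0,0,1],[0,0,0,-0.15,0,0,1],[0,0,0,-0.09,0,0,1],[0,0,0,-0.14,0,0,1],[0,0,0,-0.19,0,0,1],[0,0,0,-0.13,0,0,1]]]}}

```text
t: 63.2
tcp_pos: [0.487, 0.0237, 0.0479]
tool_rot: [-0.01, 1.0, -0.0, 0.002]
force: [0.9, -0.2, -1.5]
finger_gap: 0.259
```

```bash
python3 gap.py
```

```text
t 63.2 tcp [0.487  0.0237 0.0479] [ 0.9 -0.2 -1.5] gap 22.1
yellow 79 [0.6035 0.0441 0.0471] [0.5971 0.6286]
foot 77 [0.5735 0.6043]
```

Request:
{"api": "move_arm", "payload": {"plan": [[[0,0,0,-0.04,0,0,1],[0,0,0,-0.08,0,0,1],[0,0,0,-0.12,0,0,1],[0,0,0,-0.15,0,0,1],[0,0,0,-0.09,0,0,1],[0,0,0,-0.14,0,0,1],[0,0,0,-0.19,0,0,1],[0,0,0,-0.13,0,0,1]]]}}

```text
t: 64.25
tcp_pos: [0.4998, 0.024, 0.0479]
tool_rot: [-0.01, 1.0, -0.0, 0.002]
force: [-0.5, 0.3, -1.0]
finger_gap: 0.265
```

Request:
{"api": "move_arm", "payload": {"plan": [[[0,0,0,-0.04,0,0,1],[0,0,0,-0.08,0,0,1],[0,0,0,-0.12,0,0,1],[0,0,0,-0.15,0,0,1],[0,0,0,-0.09,0,0,1],[0,0,0,-0.12,0,0,1],[0,0,0,-0.15,0,0,1],[0,0,0,-0.15,0,0,1]]]}}

```text
t: 65.25
tcp_pos: [0.5117, 0.0247, 0.0477]
tool_rot: [-0.01, 1.0, 0.0, -0.002]
force: [-4.3, -0.8, 0.9]
finger_gap: 0.26
```

```bash
python3 gap.py; python3 - <<'E'
from h import *
s=snapshot('side'); P=cloud(s); a=dict(np.load('side0.npz'))
u,v=map(int,pix(s,[.6,-.07,.07])); print(u,v); save(s,'e1.png',(u-50,v-45,u+50,v+35),7)
E
```

```text
t 65.25 tcp [0.5117 0.0247 0.0477] [-4.3 -0.8  0.9] gap 22.1
yellow 74 [0.6244 0.0467 0.0476] [0.6184 0.6326]
foot 78 [0.5956 0.6253]
250 171
```

View pics/e1.png

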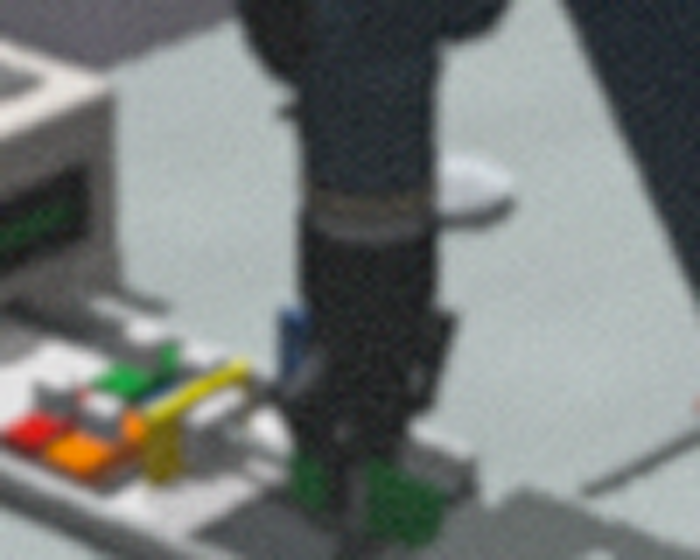

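Picture 11: the arm hides the eyes. −4.3 N with the foot touching the plate is consistent with friction, so I'll keep tapping in smaller steps and watch for the force to jump.

Request:
{"api": "move_arm", "payload": {"plan": [[[0,0,0,0.04,0,0,1],[0,0,0,0,0,0,1],[0,0,0,-0.03,0,0,1],[0,0,0,-0.05,0,0,1],[0,0,0,0,0,0,1],[0,0,0,-0.04,0,0,1],[0,0,0,-0.07,0,0,1],[0,0,0,-0.07,0,0,1]]]}}

```text
t: 66.35
tcp_pos: [0.5185, 0.0249, 0.0476]
tool_rot: [-0.01, 1.0, 0.0, -0.002]
force: [-4.8, -1.4, 1.1]
finger_gap: 0.262
```

```bash
python3 gap.py
```

```text
t 66.35 tcp [0.5185 0.0249 0.0476] [-4.8 -1.4  1.1] gap 22.3
yellow 71 [0.6322 0.0451 0.0474] [0.6266 0.6594]
foot 84 [0.6012 0.631 ]
```

Request:
{"api": "move_arm", "payload": {"plan": [[[0,0,0,0.04,0,0,1],[0,0,0,0,0,0,1],[0,0,0,-0.02,0,0,1],[0,0,0,-0.03,0,0,1],[0,0,0,-0.03,0,0,1],[0,0,0,-0.03,0,0,1],[0,0,0,-0.03,0,0,1],[0,0,0,-0.03,0,0,1]]]}}

```text
t: 67.4
tcp_pos: [0.5209, 0.0249, 0.0476]
tool_rot: [-0.01, 1.0, 0.0, -0.002]
force: [-5.9, -0.9, 0.5]
finger_gap: 0.263
```

Request:
{"api": "move_arm", "payload": {"plan": [[[0,0,0,0.04,0,0,1],[0,0,0,0,0,0,1],[0,0,0,-0.02,0,0,1],[0,0,0,-0.03,0,0,1],[0,0,0,-0.03,0,0,1],[0,0,0,-0.03,0,0,1],[0,0,0,-0.03,0,0,1],[0,0,0,-0.03,0,0,1]]]}}

```text
t: 68.4
tcp_pos: [0.5235, 0.025, 0.0476]
tool_rot: [-0.01, 1.0, 0.0, -0.003]
force: [-6.7, -1.6, 2.0]
finger_gap: 0.265
```

```bash
python3 gap.py
```

```text
t 68.4 tcp [0.5235 0.025  0.0476] [-6.7 -1.6  2. ] gap 22.6
yellow 73 [0.6372 0.0463 0.0459] [0.6296 0.6458]
foot 81 [0.6079 0.639 ]
```

Request:
{"api": "move_arm", "payload": {"plan": [[[0,0,0,0.04,0,0,1],[0,0,0,0,0,0,1],[0,0,0,-0.01,0,0,1],[0,0,0,-0.02,0,0,1],[0,0,0,-0.02,0,0,1],[0,0,0,-0.02,0,0,1],[0,0,0,-0.02,0,0,1],[0,0,0,-0.02,0,0,1]]]}}

```text
t: 69.45
tcp_pos: [0.5236, 0.0252, 0.0473]
tool_rot: [-0.01, 1.0, 0.001, -0.005]
force: [-10.5, -2.7, 2.4]
finger_gap: 0.264
```

Request:
{"api": "move_arm", "payload": {"plan": [[[0,0,0,0.04,0,0,1],[0,0,0,0,0,0,1],[0,0,0,-0.01,0,0,1],[0,0,0,-0.02,0,0,1],[0,0,0,-0.02,0,0,1],[0,0,0,-0.02,0,0,1],[0,0,0,-0.02,0,0,1],[0,0,0,-0.02,0,0,1]]]}}

```text
t: 70.45
tcp_pos: [0.5236, 0.0255, 0.0471]
tool_rot: [-0.01, 1.0, 0.001, -0.007]
force: [-12.8, -3.1, 3.6]
finger_gap: 0.267
```

```bash
python3 gap.py
```

```text
t 70.45 tcp [0.5236 0.0255 0.0471] [-12.8  -3.1   3.6] gap 22.7
yellow 72 [0.6366 0.0449 0.0473] [0.6307 0.643 ]
foot 79 [0.6085 0.6364]
```

The TCP stayed at 523.6 mm while the force rose to 12.8 N, so the tray has met the stop. Backing off and lifting the pusher.

Request:
{"api": "move_arm", "payload": {"plan": [[[0,0,0,0.05,0,0,1],[0,0,0,0.15,0,0,1],[0,0,0,0.25,0,0,1],[0,0,0,0.35,0,0,1],[0,0,0,0.45,0,-0.15,1],[0,0,0,0.45,0,-0.35,1],[0,0,0,0.45,0,-0.55,1],[0,0,0,0.45,0,-0.7,1]]]}}

```text
t: 71.5
tcp_pos: [0.485, 0.0239, 0.1196]
tool_rot: [-0.01, 1.0, -0.0, 0.001]
force: [-0.2, -0.5, -1.8]
finger_gap: 0.263
```

```bash
python3 gap.py; python3 -c "
from h import *
plan((411,355,115,114.6),(411,355,30.5,114.6))"
```

```text
t 71.5 tcp [0.485  0.0239 0.1196] [-0.2 -0.5 -1.8] gap 22.4
yellow 141 [0.6363 0.0343 0.0417] [0.63   0.6436]
foot 0 
t71.55 at [485.9  23.9 121. ] -178.83 gap 0.266
-> [411.0, 355.0, 115.0, 114.6]
   [0.17, 0.832, 0.015, 0.37]
   [0.401, 0.748, 0.015, 0.37]
   [0.599, 0.602, 0.015, 0.37]
   [0.746, 0.405, 0.015, 0.37]
-> [411.0, 355.0, 30.5, 114.6]
   [0.0, 0.0, 0.845, -0.0]
```

Request:
{"api": "move_arm", "payload": {"plan": [[[0,0,0.06,0.03,0.14,0,1],[0,0,0.12,0.06,0.28,0,1],[0,0,0.18,0.08,0.41,0,1],[0,0,0.25,0.11,0.55,0,1],[0,0,0.31,0.14,0.69,0,1],[0,0,0.37,0.17,0.83,0,1],[0,0,0.37,0.17,0.83,0,1],[0,0,0.37,0.17,0.83,0,1]]]}}

```text
t: 72.55
tcp_pos: [0.4664, 0.1063, 0.1181]
tool_rot: [0.134, 0.991, -0.0, 0.0]
force: [-0.2, 0.4, -1.0]
finger_gap: 0.265
```

Request:
{"api": "move_arm", "payload": {"plan": [[[0,0,0.06,0.07,0.12,0,1],[0,0,0.12,0.13,0.25,0,1],[0,0,0.18,0.2,0.37,0,1],[0,0,0.25,0.27,0.5,0,1],[0,0,0.31,0.33,0.62,0,1],[0,0,0.37,0.4,0.75,0,1],[0,0,0.37,0.4,0.75,0,1],[0,0,0.37,0.4,0.75,0,1]]]}}

```text
t: 73.55
tcp_pos: [0.4481, 0.189, 0.1179]
tool_rot: [0.277, 0.961, -0.0, 0.0]
force: [-0.7, 0.1, -1.8]
finger_gap: 0.266
```

Request:
{"api": "move_arm", "payload": {"plan": [[[0,0,0.06,0.1,0.1,0,1],[0,0,0.12,0.2,0.2,0,1],[0,0,0.18,0.3,0.3,0,1],[0,0,0.25,0.4,0.4,0,1],[0,0,0.31,0.5,0.5,0,1],[0,0,0.37,0.6,0.6,0,1],[0,0,0.37,0.6,0.6,0,1],[0,0,0.37,0.6,0.6,0,1]]]}}

```text
t: 74.55
tcp_pos: [0.4291, 0.2716, 0.1178]
tool_rot: [0.413, 0.911, -0.0, 0.0]
force: [0.0, -0.7, -1.3]
finger_gap: 0.264
```

Request:
{"api": "move_arm", "payload": {"plan": [[[0,0,0.06,0.12,0.07,0,1],[0,0,0.12,0.25,0.13,0,1],[0,0,0.18,0.37,0.2,0,1],[0,0,0.25,0.5,0.27,0,1],[0,0,0.31,0.62,0.33,0,1],[0,0,0.37,0.745,0.405,0,1],[0,0,0.37,0.745,0.405,0,1],[0,0,0.37,0.745,0.405,0,1]]]}}

```text
t: 75.55
tcp_pos: [0.4103, 0.3542, 0.1177]
tool_rot: [0.54, 0.841, -0.0, -0.0]
force: [-0.8, -0.6, -1.3]
finger_gap: 0.264
```

```bash
python3 -c "
from h import *
plan((411,355,30,114.6))
s=snapshot('side'); P=cloud(s)
m=(P[:,:,2]>.07)&(P[:,:,2]<.13)&(P[:,:,1]>.22)&(P[:,:,1]<.42)&(P[:,:,0]>.36)&(P[:,:,0]<.5)
p,_=blob(s,(0,0,512,384),.07,.13,'green',P); print(len(p),rect(p),p.min(0),p.max(0))"
```

```text
t75.55 at [410.3 354.2 117.7] 114.59 gap 0.264
-> [411.0, 355.0, 30.0, 114.6]
   [0.005, 0.01, 0.877, -0.0]
2119 (array([135.9, 451.6]), 606.3, 203.7, -33.3) [-0.13792125  0.33497766  0.07090993] [0.42326363 0.68120789 0.12609406]
```

Request:
{"api": "move_arm", "payload": {"plan": [[[0,0,0,0,0,0.2,1],[0,0,0,0,0,0.4,1],[0,0,0,0,0,0.57,1],[0,0,0,0,0,0.7,1],[0,0,0,0,0,0.79,1],[0,0,0,0,0,0.84,1],[0,0,0,0,0,0.87,1],[0,0,0,0,0,0.87,1]]]}}

```text
t: 76.6
tcp_pos: [0.4103, 0.3551, 0.0309]
tool_rot: [0.54, 0.841, 0.0, 0.0]
force: [-0.3, -0.0, -1.1]
finger_gap: 0.264
```

Request:
{"api": "move_arm", "payload": {"plan": [[[0,0,0,0,0,0.01,1],[0,0,0,0,0,0.01,0.4],[0,0,0,0,0,0.01,0.3],[0,0,0,0,0,0.01,0.3],[0,0,0,0,0,-0.2,0.3],[0,0,0,0,0,-0.5,0.3],[0,0,0,0,0,-0.8,0.3],[0,0,0,0,0,-1,0.3]]]}}

```text
t: 77.6
tcp_pos: [0.4106, 0.3552, 0.1323]
tool_rot: [0.54, 0.841, 0.001, 0.0]
force: [-0.2, -0.2, -0.3]
finger_gap: 0.697
```

```bash
python3 tools.py 2>/dev/null; python3 -c "
from h import *
plan((500,0,150,100),(447,-230,110,85),(447,-230,24,85))
s=snapshot('side'); Q=cloud(s); p,_=blob(s,(150,220,260,280),.015,.045,'green',Q); p=p[(p[:,0]>.3)&(p[:,1]<.5)]; print(len(p),rect(p),'was 409.6 358.5 -65.8')
"
```

```text
pushG 75 (array([423.8, 326.3]), 25.4, 23.9, 22.3) 0.0342
foot 37 (array([455.5, 259.6]), 34.4, 9.1, 27.5)
rodR 168 (array([ 446.1, -240. ]), 59.9, 24.2, 84.3)
rodall 529
red 0 
orange 138 (array([674.2,  66.7]), 60.7, 28.4, -88.6)
green 0 
blue 162 (array([644.5,  -9.7]), 88.8, 60.9, 2.6)
mat 1972 (array([416.5, 287.6]), 195.3, 171.4, 30.6)
t77.65 at [411.6 355.9 134.3] 114.58 gap 0.698
-> [500.0, 0.0, 150.0, 100.0]
   [-0.901, -0.169, -0.039, 0.081]
   [-0.91, -0.112, -0.039, 0.081]
   [-0.915, -0.054, -0.039, 0.081]
   [-0.917, 0.005, -0.039, 0.081]
-> [447.0, -230.0, 110.0, 85.0]
   [-0.724, -0.307, 0.133, 0.111]
   [-0.748, -0.243, 0.133, 0.111]
   [-0.767, -0.177, 0.133, 0.111]
-> [447.0, -230.0, 24.0, 85.0]
   [0.0, 0.0, 0.86, -0.0]
190 (array([409.6, 356.5]), 98.2, 25.7, -64.8) was 409.6 358.5 -65.8
```

Request:
{"api": "move_arm", "payload": {"plan": [[[0,0,0.01,-0.15,-0.03,0,0.3],[0,0,0.02,-0.3,-0.06,0,0.3],[0,0,0.04,-0.45,-0.08,-0.01,0.3],[0,0,0.05,-0.6,-0.11,-0.02,0.3],[0,0,0.06,-0.75,-0.14,-0.03,0.3],[0,0,0.08,-0.9,-0.17,-0.04,0.3],[0,0,0.08,-0.9,-0.17,-0.04,0.3],[0,0,0.08,-0.9,-0.17,-0.04,0.3]]]}}

```text
t: 78.7
tcp_pos: [0.4323, 0.2662, 0.1349]
tool_rot: [0.567, 0.824, 0.0, -0.0]
force: [-0.7, -0.1, 0.2]
finger_gap: 0.704
```

Request:
{"api": "move_arm", "payload": {"plan": [[[0,0,0.01,-0.15,-0.02,0,0.3],[0,0,0.02,-0.3,-0.04,0,0.3],[0,0,0.04,-0.45,-0.06,-0.01,0.3],[0,0,0.05,-0.6,-0.08,-0.02,0.3],[0,0,0.06,-0.75,-0.1,-0.03,0.3],[0,0,0.08,-0.91,-0.11,-0.04,0.3],[0,0,0.08,-0.91,-0.11,-0.04,0.3],[0,0,0.08,-0.91,-0.11,-0.04,0.3]]]}}

```text
t: 79.7
tcp_pos: [0.4545, 0.1772, 0.1388]
tool_rot: [0.592, 0.806, 0.0, -0.0]
force: [-0.5, 0.6, 0.4]
finger_gap: 0.699
```

Request:
{"api": "move_arm", "payload": {"plan": [[[0,0,0.01,-0.15,-0.01,0,0.3],[0,0,0.02,-0.3,-0.02,0,0.3],[0,0,0.04,-0.45,-0.03,-0.01,0.3],[0,0,0.05,-0.6,-0.04,-0.02,0.3],[0,0,0.06,-0.75,-0.05,-0.03,0.3],[0,0,0.08,-0.92,-0.05,-0.04,0.3],[0,0,0.08,-0.92,-0.05,-0.04,0.3],[0,0,0.08,-0.92,-0.05,-0.04,0.3]]]}}

```text
t: 80.7
tcp_pos: [0.477, 0.0879, 0.1428]
tool_rot: [0.617, 0.787, -0.0, -0.0]
force: [-0.8, -0.0, -0.2]
finger_gap: 0.697
```

Request:
{"api": "move_arm", "payload": {"plan": [[[0,0,0.01,-0.15,0,0,0.3],[0,0,0.02,-0.3,0,0,0.3],[0,0,0.04,-0.45,0,-0.01,0.3],[0,0,0.05,-0.6,0,-0.02,0.3],[0,0,0.06,-0.75,0,-0.03,0.3],[0,0,0.08,-0.92,0,-0.04,0.3],[0,0,0.08,-0.92,0,-0.04,0.3],[0,0,0.08,-0.92,0,-0.04,0.3]]]}}

```text
t: 81.7
tcp_pos: [0.4988, -0.0014, 0.1467]
tool_rot: [0.642, 0.767, -0.0, -0.0]
force: [-1.1, -0.1, 0.1]
finger_gap: 0.705
```

```bash
python3 tools.py 2>/dev/null; python3 - <<'E'
from h import *
s=snapshot('top'); P=cloud(s)
p,_=blob(s,(300,125,332,168),.070,.095,'blue',P); print('br',p.min(0),p.max(0)) if len(p) else 0
r,_=blob(s,(280,185,400,235),.006,.03,None,P); r=r[(abs(r[:,0]-.45)<.03)&(r[:,1]<-.08)]; print('rod shank end y', r[:,1].max(), len(r)); t=r[r[:,1]>-.19]; print(np.polyfit(t[:,1],t[:,0],1)) if len(t)>5 else 0
plan((447,-230,110,85),(447,-230,24.5,85))
E
```

```text
pushG 145 (array([403.5, 372.2]), 50.7, 25.0, -64.9) 0.033
foot 123 (array([328.1, 444.5]), 48.8, 37.6, -89.1)
rodR 166 (array([ 445.9, -239.7]), 57.6, 24.1, 84.6)
rodall 304
red 0 
orange 123 (array([674.2,  68.4]), 57.9, 27.5, 88.8)
green 0 
blue 19 (array([677.3,  18.4]), 111.4, 9.3, -81.2)
mat 1059 (array([400., 392.]), 123.9, 112.3, 27.4)
br [ 0.60026768 -0.11852108  0.07854952] [ 0.63776516 -0.11763292  0.08845139]
rod shank end y -0.1658552566334004 260
[0.03411386 0.45865349]
t81.80 at [498.7  -1.  146.7] 100.2 gap 0.7
-> [447.0, -230.0, 110.0, 85.0]
   [-0.721, -0.305, 0.122, 0.113]
   [-0.745, -0.24, 0.122, 0.113]
   [-0.763, -0.173, 0.122, 0.113]
-> [447.0, -230.0, 24.5, 85.0]
   [0.0, 0.0, 0.855, -0.0]
```

Request:
{"api": "move_arm", "payload": {"plan": [[[0,0,0.02,-0.12,-0.05,0,0.3],[0,0,0.04,-0.24,-0.1,0,0.3],[0,0,0.06,-0.36,-0.15,0,0.3],[0,0,0.08,-0.48,-0.2,0,0.3],[0,0,0.1,-0.6,-0.25,0,0.3],[0,0,0.11,-0.72,-0.305,0,0.3],[0,0,0.11,-0.72,-0.305,0,0.3],[0,0,0.11,-0.72,-0.305,0,0.3]]]}}

```text
t: 82.8
tcp_pos: [0.4817, -0.0777, 0.1468]
tool_rot: [0.674, 0.738, 0.0, -0.0]
force: [-0.3, -0.2, 0.2]
finger_gap: 0.698
```

Request:
{"api": "move_arm", "payload": {"plan": [[[0,0,0.02,-0.12,-0.04,0,0.3],[0,0,0.04,-0.25,-0.08,0,0.3],[0,0,0.06,-0.37,-0.12,0,0.3],[0,0,0.08,-0.5,-0.16,0,0.3],[0,0,0.1,-0.62,-0.2,0,0.3],[0,0,0.11,-0.745,-0.24,0,0.3],[0,0,0.11,-0.745,-0.24,0,0.3],[0,0,0.11,-0.745,-0.24,0,0.3]]]}}

```text
t: 83.8
tcp_pos: [0.4645, -0.154, 0.1468]
tool_rot: [0.706, 0.709, 0.0, -0.0]
force: [-0.4, -0.4, 0.7]
finger_gap: 0.701
```

```bash
python3 - <<'E'
from h import *
s=dict(np.load('top0.npz')); P=cloud(s)
r,_=blob(s,(310,198,380,222),.005,.03,None,P); r=r[(abs(r[:,0]-.452)<.022)&(r[:,1]<-.09)]
q=[]
for y in np.arange(-.205,-.11,.01):
    b=r[abs(r[:,1]-y)<.005]
    if len(b)>1: q.append((y,b[:,0].mean())); 
q=np.array(q); f=np.polyfit(q[:,0],q[:,1],1); print(np.degrees(np.arctan2(1,f[0])),np.polyval(f,-.24),np.polyval(f,-.1),r[:,1].max())
s=snapshot('side'); P=cloud(s); p,_=blob(s,(230,130,330,230),.006,.03,'red',P); print('side',len(p),rect(p) if len(p)>5 else '')
a=dict(np.load('side0.npz')); P=cloud(a); p,_=blob(a,(230,130,330,230),.006,.03,'red',P); print('side0',len(p),rect(p))
plan((447,-230,90,85),(447,-230,24.5,85))
E
```

```text
86.36604438739211 0.44707348747800735 0.455964841636056 -0.09244588670198162
side 1 
side0 47 (array([ 443.9, -239. ]), 64.6, 25.8, 84.1)
t83.85 at [ 464.5 -153.8  146.8] 90.28 gap 0.701
-> [447.0, -230.0, 90.0, 85.0]
   [-0.762, -0.179, 0.568, 0.117]
-> [447.0, -230.0, 24.5, 85.0]
   [0.0, 0.0, 0.655, -0.0]
```

Request:
{"api": "move_arm", "payload": {"plan": [[[0,0,0.02,-0.13,-0.03,0.09,0.3],[0,0,0.04,-0.25,-0.06,0.18,0.3],[0,0,0.06,-0.38,-0.09,0.27,0.3],[0,0,0.08,-0.5,-0.12,0.36,0.3],[0,0,0.1,-0.63,-0.15,0.46,0.3],[0,0,0.11,-0.76,-0.18,0.56,0.3],[0,0,0.11,-0.76,-0.18,0.56,0.3],[0,0,0.11,-0.76,-0.18,0.56,0.3]]]}}

```text
t: 84.85
tcp_pos: [0.4469, -0.23, 0.0908]
tool_rot: [0.735, 0.678, 0.0, -0.0]
force: [-0.2, -0.3, 0.5]
finger_gap: 0.7
```

```bash
python3 -c "
from h import *
plan((446.8,-230,24.5,85.4))"
```

```text
t84.85 at [ 446.9 -230.    90.8] 85.31 gap 0.7
-> [446.8, -230.0, 24.5, 85.4]
   [0.0, -0.001, 0.663, -0.002]
```

Request:
{"api": "move_arm", "payload": {"plan": [[[0,0,0,0,0,0.18,0.3],[0,0,0,0,0,0.36,0.3],[0,0,0,0,0,0.52,0.3],[0,0,0,0,0,0.61,0.3],[0,0,0,0,0,0.66,0.3],[0,0,0,0,0,0.66,1],[0,0,0,0,0,0.66,1],[0,0,0,0,0,0.66,1]]], "force": 100}}

```text
t: 85.85
tcp_pos: [0.4472, -0.2303, 0.0256]
tool_rot: [0.735, 0.678, 0.0, 0.0]
force: [0.2, 0.3, 2.5]
finger_gap: 0.254
```

Request:
{"api": "move_arm", "payload": {"plan": [[[0,0,0,0,0,0,1],[0,0,0,0,0,-0.1,1],[0,0,0,0,0,-0.25,1],[0,0,0,0,0,-0.4,1],[0,0,0,0,0,-0.55,1],[0,0,0,0,0,-0.7,1],[0,0,0,0,0,-0.85,1],[0,0,0,0,0,-0.85,1]]]}}

```text
t: 86.85
tcp_pos: [0.4477, -0.2307, 0.1112]
tool_rot: [0.735, 0.678, 0.0, 0.002]
force: [-0.2, -0.6, -1.4]
finger_gap: 0.25
```

```bash
python3 - <<'E'
from h import *
x=status.sense();print(x['force'].round(1),x['finger_gap']*85,x['tcp_pos'])
s=snapshot('side'); P=cloud(s); u,v=map(int,pix(s,x['tcp_pos']+[0,.06,0])); save(s,'r1.png',(u-70,v-60,u+60,v+40),6)
t=snapshot('top'); Q=cloud(t); np.savez('top2.npz',**t); np.savez('side2.npz',**s)
# tray eye / bracket geometry now
for nm,im,C in(('side',s,P),('top',t,Q)):
    h=cv2.cvtColor(im['img'],cv2.COLOR_RGB2HSV); m=(h[...,0]>100)&(h[...,0]<130)&(h[...,1]>110)&(C[...,2]>.068)&(C[...,2]<.095)&(C[...,0]>.55)&(C[...,0]<.7)&(C[...,1]>-.16)&(C[...,1]<0)
    p=C[m]
    for lo,hi in((-.14,-.1),(-.1,-.063),(-.063,-.02)):
        q=p[(p[:,1]>lo)&(p[:,1]<hi)]
        if len(q)>3: print(nm,len(q),'y',np.median(q[:,1]).round(4),'x',q[:,0].min().round(4),q[:,0].max().round(4),q[:,0].mean().round(4))
E
```

```text
[-0.2 -0.6 -1.4] 21.231404079112306 [ 0.44769935 -0.23070127  0.11120283]
side 5 y -0.1175 x 0.6096 0.6383 0.6204
side 7 y -0.0751 x 0.6011 0.6344 0.6141
side 6 y -0.0373 x 0.6004 0.6286 0.61
top 27 y -0.0406 x 0.6019 0.6404 0.6208
```

View pics/r1.png

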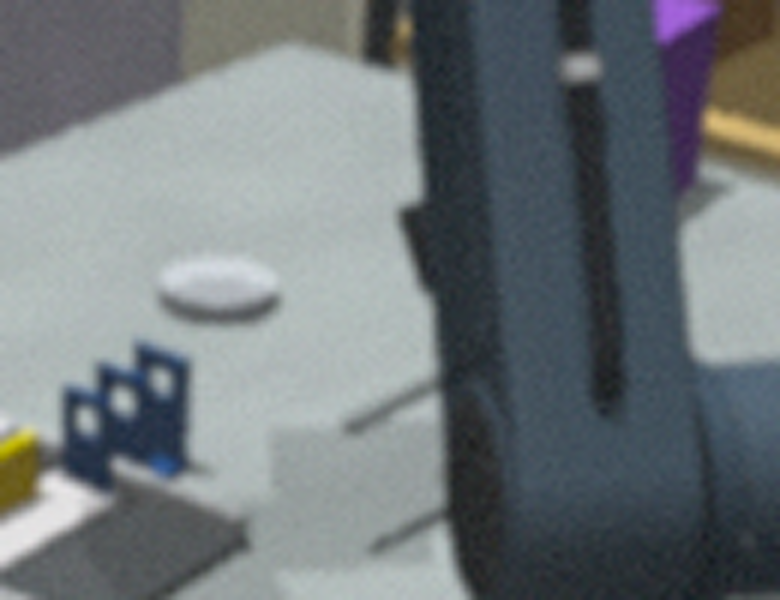

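```bash
cat > eye.py <<'E'
from h import *
def ray(s,u,v):
    p=cv2.undistortPoints(np.array([[[u,v]]],float),s['mtx'],np.array([s['k1'],0,0,0.]))[0,0]
    return s['T'][:3,3],s['T'][:3,:3]@[p[0],-p[1],-1]
def at(s,u,v,ax,val):
    o,d=ray(s,u,v); return (o+d*(val-o[ax])/d[ax])
def eyes(s):
    h=cv2.cvtColor(s['img'],cv2.COLOR_RGB2HSV); H,S=h[...,0].astype(int),h[...,1]
    m=((H>100)&(H<130)&(S>110)).astype(np.uint8)
    cen=pix(s,[.62,-.078,.063]); out=[]
    box=m[int(cen[1])-25:int(cen[1])+25,int(cen[0])-25:int(cen[0])+30]
    big=cv2.resize(s['img'],None,fx=8,fy=8,interpolation=cv2.INTER_CUBIC); h=cv2.cvtColor(big,cv2.COLOR_RGB2HSV)
    m=((h[...,0]>98)&(h[...,0]<132)&(h[...,1]>95)).astype(np.uint8); y0,x0=(int(cen[1])-28)*8,(int(cen[0])-28)*8
    m=m[y0:y0+480,x0:x0+520]
    c,hi=cv2.findContours(m,cv2.RETR_CCOMP,cv2.CHAIN_APPROX_NONE)
    for k,cc in enumerate(c):
        if hi[0][k][3]>=0 and cv2.contourArea(cc)>300:
            M=cv2.moments(cc); out.append(((M['m10']/M['m00']+x0+.5)/8-.5,(M['m01']/M['m00']+y0+.5)/8-.5,M['m00']/64))
    return sorted(out)
E
python3 - <<'E'
from eye import *
s=dict(np.load('side2.npz')); 
e=eyes(s)
for (u,v,a),y in zip(e,(-.043,-.078,-.118)): print(round(u,1),round(v,1),round(a,1),at(s,u,v,1,y+.002).round(4))
s0=dict(np.load('side0.npz'));print(eyes(s0))
P=cloud(s); m=(P[...,2]>.08)&(P[...,2]<.11)&(P[...,1]>-.2)&(P[...,1]<-.08)&(P[...,0]>.43)&(P[...,0]<.48)
p=P[m]; print(len(p),p[p[:,1].argsort()][::3].round(3).tolist()); print(np.argwhere(m)[:,::-1].min(0))
t=dict(np.load('top2.npz')); Q=cloud(t); m=(Q[...,2]>.075)&(Q[...,2]<.115)&(Q[...,1]>-.2)&(Q[...,1]<-.08)&(Q[...,0]>.43)&(Q[...,0]<.48); p=Q[m]; print('top',len(p))
if len(p)>5: f=np.polyfit(p[:,1],p[:,0],1); print(np.degrees(np.arctan2(1,f[0])),np.polyval(f,-.11),np.polyval(np.polyfit(p[:,1],p[:,2],1),[-.19,-.1]),p[:,1].max())
E
```

```text
247.2 171.3 35.2 [ 0.5908 -0.041   0.0866]
[]
55 [[0.452, -0.189, 0.097], [0.446, -0.181, 0.097], [0.448, -0.177, 0.089], [0.455, -0.173, 0.098], [0.452, -0.17, 0.091], [0.454, -0.158, 0.099], [0.452, -0.155, 0.097], [0.451, -0.148, 0.095], [0.453, -0.144, 0.096], [0.447, -0.142, 0.094], [0.452, -0.137, 0.091], [0.453, -0.131, 0.097], [0.452, -0.123, 0.096], [0.451, -0.122, 0.092], [0.451, -0.115, 0.095], [0.453, -0.111, 0.096], [0.453, -0.106, 0.089], [0.461, -0.104, 0.091], [0.453, -0.099, 0.096]]
[284 167]
top 27
80.70562395700018 0.46243643503191423 [0.09606333 0.09429593] -0.17663713051692542
```

```bash
python3 - <<'E'
from eye import *
s=dict(np.load('side2.npz')); u,v=map(int,pix(s,np.array([0.44769935,-0.23070127,0.11120283])+[0,.06,0]))
d=np.radians(1.2);c,n=np.cos(d),np.sin(d)
for (a,b),yl in zip(((87,420),(125,398),(162,378)),(-70,-105,-145)):
    U,V=u-70+(a+.5)/6-.5,v-60+(b+.5)/6-.5
    w=np.array([620.2-n*yl,27.4+c*yl,63])/1e3
    print((round(U,1),round(V,1)),'model pix',pix(s,w).round(1),'ray@plane',at(s,U,V,1,w[1]).round(4),'model',w.round(4))
im=cv2.resize(s['img'][v-22:v+22,u-70:u-35,::-1],None,fx=16,fy=16,interpolation=cv2.INTER_CUBIC)
for yl in(-70,-105,-145):
    w=np.array([620.2-n*yl,27.4+c*yl,63])/1e3; p=(pix(s,w)-[u-70,v-22]+.5)*16; cv2.circle(im,tuple(int(q) for q in p),4,(0,0,255),-1)
cv2.imwrite('pics/e2.png',im[:600]); print(im.shape)
t=dict(np.load('top2.npz')); Q=cloud(t)
h=cv2.cvtColor(t['img'],cv2.COLOR_RGB2HSV); m=(h[...,0]>100)&(h[...,0]<130)&(h[...,1]>110)&(Q[...,2]>.05)
for p in(Q[m],): 
    print('top blue',len(p)); 
    for lo,hi in((-.14,-.1),(-.1,-.063),(-.063,-.02)):
        q=p[(p[:,1]>lo)&(p[:,1]<hi)]; print(len(q),np.median(q[:,1]) if len(q) else '', np.percentile(q[:,0],[0,2,98,100]) if len(q) else '')
E
```

```text
(241.1, 174.6) model pix [241.4 174.1] ray@plane [ 0.6232 -0.0426  0.0603] model [ 0.6217 -0.0426  0.063 ]
(247.4, 170.9) model pix [247.1 171. ] ray@plane [ 0.6206 -0.0776  0.064 ] model [ 0.6224 -0.0776  0.063 ]
(253.6, 167.6) model pix [253.4 167.6] ray@plane [ 0.6221 -0.1176  0.0633] model [ 0.6232 -0.1176  0.063 ]
(704, 560, 3)
top blue 495
21 -0.12175289521457369 [0.25092876 0.25267555 0.37320217 0.38400644]
16 -0.08050962093897027 [0.02757166 0.10532278 0.68529868 0.80394502]
70 -0.04046185986977146 [0.04011203 0.04707631 0.80474691 0.80659754]
```

View pics/e2.png

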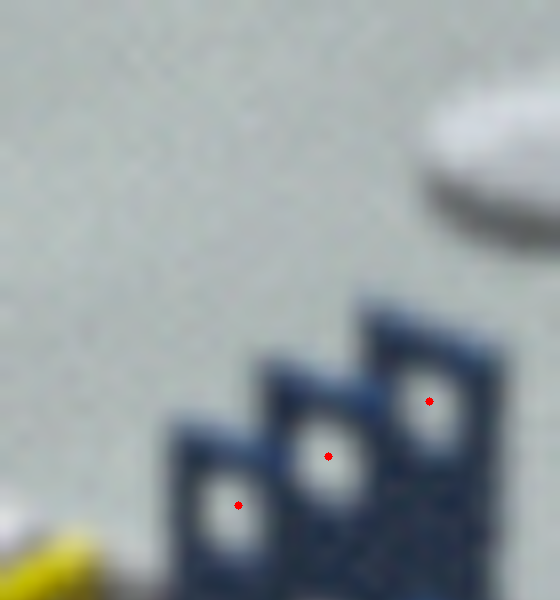

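Picture 13: the red model dots fall inside all three eyes, so the eyes line up to about 1 mm and the dock model holds. The rod points horizontal. Next I'll move it to just outside the outer bracket.

```bash
python3 -c "
from h import *
plan((500,-290,115,88),(626.4,-271,115,91.2),(626.4,-271,80.3,91.2))"
```

```text
t86.95 at [ 447.  -230.1  109.9] 85.32 gap 0.249
-> [500.0, -290.0, 115.0, 88.0]
   [-0.553, 0.577, -0.051, -0.06]
-> [626.4, -271.0, 115.0, 91.2]
   [0.117, 0.628, -0.0, -0.036]
   [0.099, 0.631, -0.0, -0.036]
-> [626.4, -271.0, 80.3, 91.2]
   [0.0, 0.0, 0.347, -0.0]
```

Request:
{"api": "move_arm", "payload": {"plan": [[[0,0,-0.01,-0.09,0.1,-0.01,1],[0,0,-0.02,-0.18,0.2,-0.02,1],[0,0,-0.03,-0.28,0.29,-0.03,1],[0,0,-0.04,-0.37,0.39,-0.04,1],[0,0,-0.05,-0.46,0.48,-0.05,1],[0,0,-0.06,-0.55,0.58,-0.05,1],[0,0,-0.06,-0.55,0.58,-0.05,1],[0,0,-0.06,-0.55,0.58,-0.05,1]]]}}

```text
t: 87.95
tcp_pos: [0.4998, -0.2892, 0.1146]
tool_rot: [0.719, 0.695, -0.0, -0.001]
force: [-1.0, -0.1, -0.8]
finger_gap: 0.25
```

Request:
{"api": "move_arm", "payload": {"plan": [[[0,0,-0.01,0.02,0.1,0,1],[0,0,-0.01,0.04,0.21,0,1],[0,0,-0.02,0.06,0.31,0,1],[0,0,-0.02,0.08,0.42,0,1],[0,0,-0.03,0.1,0.52,0,1],[0,0,-0.036,0.12,0.63,0,1],[0,0,-0.036,0.12,0.63,0,1],[0,0,-0.036,0.12,0.63,0,1]]]}}

```text
t: 88.95
tcp_pos: [0.5634, -0.2797, 0.1146]
tool_rot: [0.709, 0.705, -0.0, -0.0]
force: [-0.5, 0.4, -0.7]
finger_gap: 0.248
```

Request:
{"api": "move_arm", "payload": {"plan": [[[0,0,-0.01,0.02,0.1,0,1],[0,0,-0.01,0.03,0.21,0,1],[0,0,-0.02,0.05,0.31,0,1],[0,0,-0.02,0.06,0.42,0,1],[0,0,-0.03,0.08,0.52,0,1],[0,0,-0.036,0.1,0.63,0,1],[0,0,-0.036,0.1,0.63,0,1],[0,0,-0.036,0.1,0.63,0,1]]]}}

```text
t: 89.95
tcp_pos: [0.6264, -0.2701, 0.1146]
tool_rot: [0.699, 0.715, -0.0, -0.0]
force: [-0.2, -0.4, -1.3]
finger_gap: 0.251
```

```bash
python3 -c "
from h import *
plan((626.4,-271,80.3,91.2))
s=snapshot('side'); x=status.sense(); P=cloud(s)
m=(P[...,2]>.08)&(P[...,2]<.12)&(P[...,1]>-.23)&(P[...,1]<-.12)&(abs(P[...,0]-.62)<.025); p=P[m]; print(len(p))
f=np.polyfit(p[:,1],p[:,0],1); g=np.polyfit(p[:,1],p[:,2],1); print('x at -.2,-.14',np.polyval(f,[-.2,-.14]),'z',np.polyval(g,[-.2,-.14]),p[:,1].max())"
```

```text
t89.95 at [ 626.4 -270.1  114.6] 91.27 gap 0.251
-> [626.4, -271.0, 80.3, 91.2]
   [-0.009, -0.001, 0.343, 0.002]
48
x at -.2,-.14 [0.62227913 0.62057084] z [0.09906261 0.09565112] -0.12387644277162102
```

Request:
{"api": "move_arm", "payload": {"plan": [[[0,0,0,0,0,0.06,1],[0,0,0,0,0,0.12,1],[0,0,0,0,0,0.18,1],[0,0,0,0,0,0.24,1],[0,0,0,0,0,0.3,1],[0,0,0,0,0,0.345,1],[0,0,0,0,0,0.345,1],[0,0,0,0,0,0.345,1]]]}}

```text
t: 91.0
tcp_pos: [0.6269, -0.2704, 0.0805]
tool_rot: [0.699, 0.715, 0.0, 0.0]
force: [0.2, 0.3, -1.3]
finger_gap: 0.248
```

```bash
python3 - <<'E'
from eye import *
s=snapshot('side'); x=status.sense(); P=cloud(s); print(x['tcp_pos'])
m=(P[...,2]>.045)&(P[...,2]<.09)&(P[...,1]>-.225)&(P[...,1]<-.135)&(abs(P[...,0]-.622)<.025); p=P[m]; print(len(p))
f=np.polyfit(p[:,1],p[:,0],1); g=np.polyfit(p[:,1],p[:,2],1); print('x',np.polyval(f,[-.2,-.14]),'z',np.polyval(g,[-.2,-.14]))
im=cv2.resize(s['img'][145:195,230:285,::-1],None,fx=12,fy=12,interpolation=cv2.INTER_CUBIC)
for y in(-.0426,-.0776,-.1176,-.14,-.17,-.2):
    p=(pix(s,[.6217-.0209*(y+.0426),y,.063])-[230,145]+.5)*12; cv2.circle(im,tuple(int(q) for q in p),3,(0,0,255),-1)
cv2.imwrite('pics/i1.png',im)
E
```

```text
[ 0.62698506 -0.27040704  0.08058867]
37
x [0.62347476 0.62002019] z [0.06446953 0.06374106]
```

View pics/i1.png

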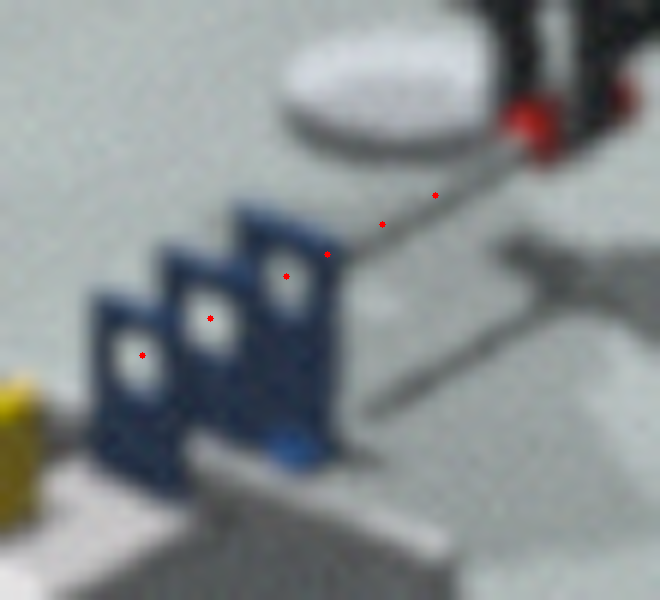

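Picture 14: the shank at (400,225) sits about 1 px (2 mm) below the eye line marked by the dots. I'll raise it 2 mm and insert.

Request:
{"api": "move_arm", "payload": {"plan": [[[0,0,0,0,0,-0.02,1],[0,0,0,0.05,0,-0.02,1],[0,0,0,0.1,0,-0.02,1],[0,0,0,0.16,0,-0.02,1],[0,0,0,0.22,0,-0.02,1],[0,0,0,0.28,0,-0.02,1],[0,0,0,0.34,0,-0.02,1],[0,0,0,0.38,0,-0.02,1]]]}}

```text
t: 92.05
tcp_pos: [0.6259, -0.2318, 0.0823]
tool_rot: [0.699, 0.715, -0.0, -0.0]
force: [0.2, -0.1, -0.5]
finger_gap: 0.25
```

```bash
cat > ins.py <<'E'
from eye import *
import sys
s=snapshot('side'); x=status.sense(); P=cloud(s); print(x['tcp_pos'].round(4),x['force'].round(1),x['ft_torque'].round(2),round(x['finger_gap']*85,1))
h=cv2.cvtColor(s['img'],cv2.COLOR_RGB2HSV).astype(int)
m=(P[...,2]>.045)&(P[...,2]<.09)&(P[...,1]>-.225)&(P[...,1]<-.132)&(abs(P[...,0]-.622)<.025)&(h[...,1]<90); p=P[m]
if len(p)>5: print(len(p),'surf mean',p.mean(0).round(4))
im=cv2.resize(s['img'][145:195,230:285,::-1],None,fx=12,fy=12,interpolation=cv2.INTER_CUBIC); cv2.imwrite('pics/'+sys.argv[1],im)
E
python3 ins.py i2.png
```

```text
[ 0.6258 -0.2313  0.0823] [-0.   0.1 -1.1] [-0.01  0.08  0.  ] 21.2
55 surf mean [ 0.6209 -0.1979  0.0713]
```

View pics/i2.png

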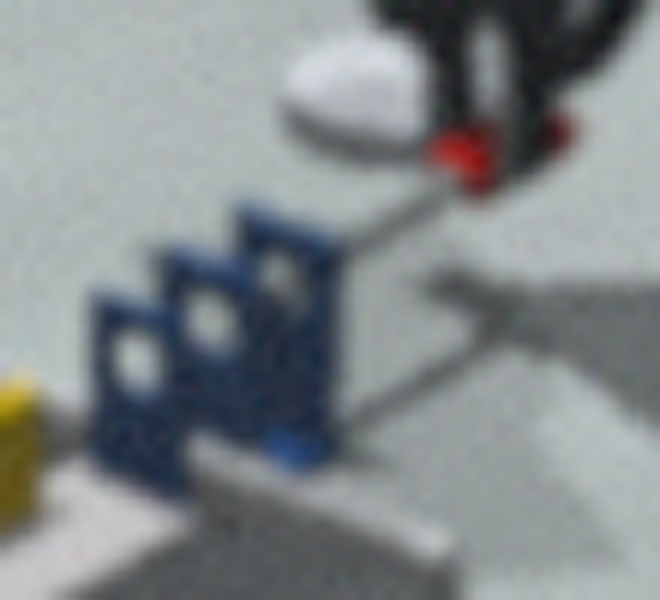

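Picture 15: the tip is inside the outer eye at (295,290), and the shank line runs through the hole centre with no contact force. Continuing.

Request:
{"api": "move_arm", "payload": {"plan": [[[0,0,0,0.05,0,0,1],[0,0,0,0.1,0,0,1],[0,0,0,0.15,0,0,1],[0,0,0,0.2,0,0,1],[0,0,0,0.25,0,0,1],[0,0,0,0.3,0,0,1],[0,0,0,0.35,0,0,1],[0,0,0,0.35,0,0,1]]]}}

```text
t: 93.1
tcp_pos: [0.6251, -0.1968, 0.0823]
tool_rot: [0.699, 0.715, -0.0, -0.0]
force: [-1.0, -0.4, -1.5]
finger_gap: 0.245
```

```bash
python3 ins.py i3.png; python3 gap.py | sed -n 2p
```

```text
[ 0.6252 -0.1971  0.0823] [-0.4  0.7 -1.7] [-0.08 -0.    0.01] 21.1
67 surf mean [ 0.6202 -0.1846  0.0743]
yellow 142 [0.6359 0.0342 0.042 ] [0.6299 0.6425]
```

View pics/i3.png

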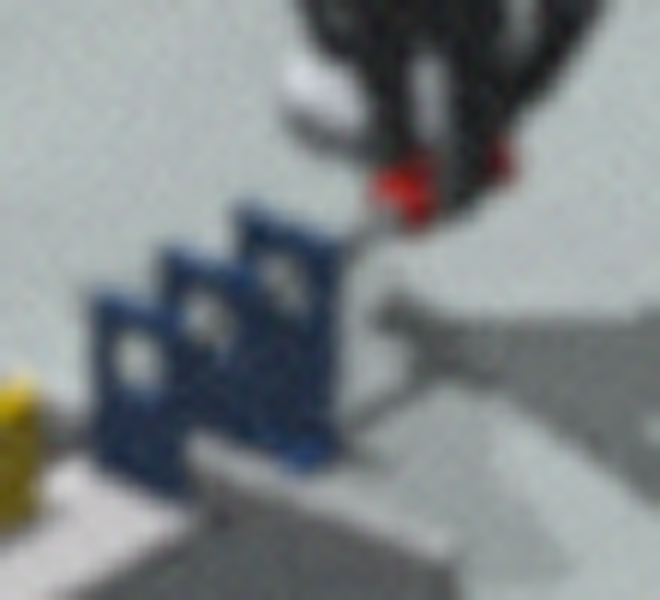

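Picture 16: the tip is in the inner eye, a little low, with no contact force. Raising 1 mm and continuing.

Request:
{"api": "move_arm", "payload": {"plan": [[[0,0,0,0.03,0,-0.01,1],[0,0,0,0.07,0,-0.01,1],[0,0,0,0.11,0,-0.01,1],[0,0,0,0.15,0,-0.01,1],[0,0,0,0.19,0,-0.01,1],[0,0,0,0.23,0,-0.01,1],[0,0,0,0.27,0,-0.01,1],[0,0,0,0.3,0,-0.01,1]]]}}

```text
t: 94.2
tcp_pos: [0.6245, -0.167, 0.0833]
tool_rot: [0.699, 0.715, -0.0, -0.0]
force: [0.1, -0.8, -1.5]
finger_gap: 0.251
```

```bash
python3 ins.py i4.png; python3 gap.py | sed -n 2p
```

```text
[ 0.6244 -0.1666  0.0833] [-0.3  0.6 -1.9] [-0.06  0.   -0.01] 21.1
54 surf mean [ 0.6195 -0.166   0.0753]
yellow 145 [0.6356 0.035  0.0418] [0.6299 0.6425]
```

Request:
{"api": "move_arm", "payload": {"plan": [[[0,0,0,0.04,0,0,1],[0,0,0,0.08,0,0,1],[0,0,0,0.12,0,0,1],[0,0,0,0.16,0,0,1],[0,0,0,0.19,0,0,1],[0,0,0,0.22,0,0,1],[0,0,0,0.24,0,0,1],[0,0,0,0.24,0,0,1]]]}}

```text
t: 95.3
tcp_pos: [0.6239, -0.1432, 0.0833]
tool_rot: [0.699, 0.715, -0.0, -0.0]
force: [0.7, 0.7, -1.3]
finger_gap: 0.253
```

Request:
{"api": "move_arm", "payload": {"plan": [[[0,0,0,0.01,0,0,1],[0,0,0,0.01,0,0,1],[0,0,0,0.02,0,0,1],[0,0,0,0.02,0,0,1],[0,0,0,0.02,0,0,1],[0,0,0,0.02,0,0,1],[0,0,0,0.02,0,0,1],[0,0,0,0.02,0,0,1]]]}}

```text
t: 96.3
tcp_pos: [0.6239, -0.1413, 0.0833]
tool_rot: [0.699, 0.715, 0.0, 0.0]
force: [0.7, -0.2, -0.8]
finger_gap: 0.247
```

```bash
python3 ins.py i5.png; python3 gap.py | sed -n 2p
```

```text
[ 0.6239 -0.1413  0.0833] [-0.   0.6 -1.1] [-0.08 -0.02 -0.  ] 21.1
42 surf mean [ 0.6208 -0.1452  0.0772]
yellow 139 [0.6358 0.034  0.0425] [0.6306 0.641 ]
```

Not seated yet, so I'll continue in 2–3 mm steps until it makes contact.

Request:
{"api": "move_arm", "payload": {"plan": [[[0,0,0,0.01,0,0,1],[0,0,0,0.01,0,0,1],[0,0,0,0.02,0,0,1],[0,0,0,0.02,0,0,1],[0,0,0,0.03,0,0,1],[0,0,0,0.03,0,0,1],[0,0,0,0.03,0,0,1],[0,0,0,0.03,0,0,1]]]}}

```text
t: 97.4
tcp_pos: [0.624, -0.1402, 0.0834]
tool_rot: [0.699, 0.715, -0.001, 0.001]
force: [-1.4, -6.9, -3.0]
finger_gap: 0.245
```

Request:
{"api": "move_arm", "payload": {"plan": [[[0,0,0,0.01,0,0,1],[0,0,0,0.01,0,0,1],[0,0,0,0.02,0,0,1],[0,0,0,0.02,0,0,1],[0,0,0,0.02,0,0,1],[0,0,0,0.02,0,0,1],[0,0,0,0.02,0,0,1],[0,0,0,0.02,0,0,1]]]}}

```text
t: 98.4
tcp_pos: [0.624, -0.14, 0.0834]
tool_rot: [0.699, 0.715, -0.002, 0.002]
force: [-1.5, -11.4, -3.0]
finger_gap: 0.246
```

The handle is against the outer bracket: 11 N, and the TCP stopped at y = −140 mm as predicted. I'll relax, lower 3 mm, release and lift.

Request:
{"api": "move_arm", "payload": {"plan": [[[0,0,0,-0.02,0,0,1],[0,0,0,-0.03,0,0.01,1],[0,0,0,-0.03,0,0.02,1],[0,0,0,-0.03,0,0.03,1],[0,0,0,-0.03,0,0.03,0.8],[0,0,0,-0.03,0,0.03,0.6],[0,0,0,-0.03,0,0.03,0.4],[0,0,0,-0.03,0,0.03,0.3]]]}}

```text
t: 99.4
tcp_pos: [0.6237, -0.1384, 0.0802]
tool_rot: [0.699, 0.715, 0.0, -0.0]
force: [-0.2, 0.2, -0.0]
finger_gap: 0.697
```

Request:
{"api": "move_arm", "payload": {"plan": [[[0,0,0,0,0,0,0.3],[0,0,0,0,0,-0.1,0.3],[0,0,0,0,0,-0.25,0.3],[0,0,0,0,0,-0.4,0.3],[0,0,0,0,0,-0.6,0.3],[0,0,0,-0.2,0,-0.8,0.3],[0,0,0,-0.5,0,-1,0.3],[0,0,0,-0.8,0,-1,0.3]]]}}

```text
t: 100.4
tcp_pos: [0.6271, -0.2206, 0.1841]
tool_rot: [0.699, 0.715, 0.001, 0.003]
force: [0.5, -0.5, -0.1]
finger_gap: 0.701
```

Request:
{"api": "move_arm", "payload": {"plan": [[[0,0,0,-0.2,0,0,0.3],[0,0,0,-0.4,0.1,0,0.3],[0,0,0,-0.6,0.2,0,0.3],[0,0,0,-0.8,0.2,0,0.3],[0,0,0,-1,0.2,0,0.3],[0,0,0,-1,0.2,0,0.3],[0,0,0,-1,0.2,0,0.3],[0,0,0,-1,0.2,0,0.3]]]}}

```text
t: 101.4
tcp_pos: [0.6477, -0.3179, 0.1803]
tool_rot: [0.699, 0.715, 0.0, -0.0]
force: [0.6, 0.5, -0.7]
finger_gap: 0.699
```

```bash
python3 - <<'E'
from h import *
x=status.sense(); print(x['t'],x['tcp_pos'],x['force'].round(1))
s=snapshot('side'); a=cv2.resize(s['img'][140:200,170:290,::-1],None,fx=5,fy=5,interpolation=cv2.INTER_CUBIC)
t=snapshot('top'); b=cv2.resize(t['img'][110:230,120:320,::-1],None,fx=3,fy=3,interpolation=cv2.INTER_CUBIC)[:300]
cv2.imwrite('pics/fin.png',np.vstack([a[:300],b]))
P=cloud(t)
p,_=blob(t,(300,120,350,175),.05,.09,'red',P); print('rod handle top',len(p),rect(p) if len(p)>5 else '',np.median(p[:,2]) if len(p) else '')
p,_=blob(t,(120,170,225,255),.022,.05,'green',P); print('pusher',len(p),rect(p) if len(p)>5 else '')
for k in('red','orange','green','blue'):
    p,_=blob(t,(240,100,300,165),.025,.042,k,P); print(k,len(p),rect(p) if len(p)>5 else '')
E
```

```text
101.4 [ 0.64769154 -0.31789754  0.18032443] [ 0.6  0.5 -0.7]
rod handle top 0  
pusher 265 (array([411.3, 355.6]), 87.9, 26.0, -65.6)
red 142 (array([712.3,  66.6]), 61.1, 28.2, -88.4)
orange 129 (array([673.6,  66.7]), 60.3, 29.0, -89.5)
green 142 (array([715.7,  -6.2]), 61.3, 28.7, -88.9)
blue 149 (array([670.5,  17.5]), 110.8, 30.4, -85.3)
```

View pics/fin.png

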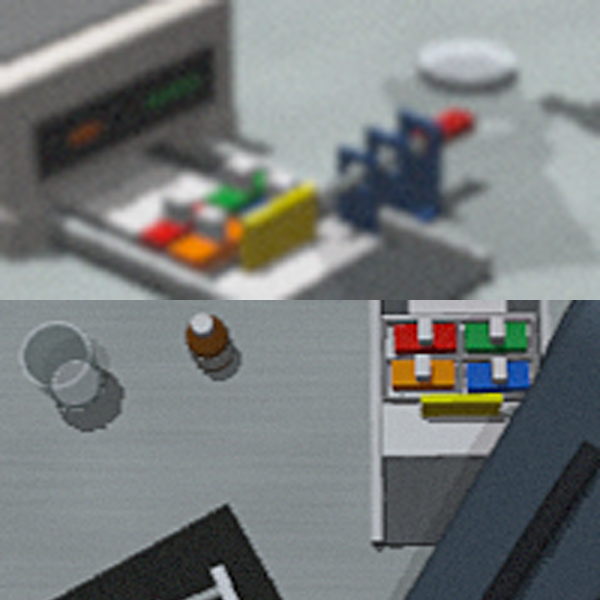

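```bash
python3 - <<'E'
from h import *
s=snapshot('side'); P=cloud(s); p,_=blob(s,(235,150,275,180),.03,.09,'red',P); print('handle',len(p),p.mean(0).round(4),p.min(0).round(4),p.max(0).round(4))
g=s['img']; m=(P[...,1]>-.04)&(P[...,1]<-.0)&(P[...,2]>.045)&(P[...,2]<.075)&(abs(P[...,0]-.62)<.02); print('tip beyond lug',m.sum(),P[m].max(0) if m.any() else '')
manip.sign_off()
E
```

```text
handle 21 [ 0.6174 -0.1569  0.0662] [ 0.5987 -0.1766  0.0567] [ 0.637  -0.1161  0.0877]
tip beyond lug 50 [ 0.63930453 -0.00076431  0.07464733]
the job is handed in; nothing more can be done
```

I finished the whole job at about 101 s of robot time and handed it in; no verdict came back.

- **Cassettes:** all four were on the bench and are now in nests: green in nest3, blue in nest1, red in nest4 and orange in nest2. The last picture shows them seated.
- **Tray:** I tapped it about 70 mm with the pusher on its yellow plate. At the end the arm stopped moving while the force rose to 12.8 N, which I took as the hidden stop. The three eyes then lined up to about 1 mm in the side view.
- **Rod:** it went through both bracket eyes and the tray eye without touching until the handle met the outer bracket (about 11 N). It stayed there after release, and the camera shows the shank sticking out past the tray eye.
- **Pusher:** it is back on its mat within about 1 mm of where it was. I laid it down before locking, because the gripper had to be free for the rod.

**Checks that fell short:**
- The arm hid the rod handle from the top camera, so its final position is confirmed only from the side view and the contact force.
- The top-view measurement of the blue cassette was spoiled by the arm, so I relied on the picture.
- I didn't measure the bystanders (bottle, dish, slide box, beaker) at the end. The bottle, dish and beaker look undisturbed in the last pictures; the slide box is not in them.
- I viewed 17 pictures, three over the budget of 14.

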